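# Dock a parts case under its lip and sprung bolt

### The job

The van is about to drive off: lock the small handled parts case into the dock screwed to the bench. Tilt the case and hook its rear tongue under the dock's fixed steel lip, then lower the front down without letting it drop, until the case lies flat and fully home and the sprung bolt has snapped out over the front edge of its lid. Leave the other things on the bench where they are.

Things in the scene. Friction and masses are not known exactly. Their poses are not given: they have to be found in the camera images.
- parts_case: loose closed case, about 0.5 kg: dark box with see-through lid over metal putter weights, handle on top, flat tongue at its rear. Box 160 x 116 x 50 mm high, spanning x -70 to +90, y +-58, z -25 to +25 mm. Origin: centre of the width, 25 mm above the underside, midway between the tongue's tip and the front face (90 mm each). x points from tongue to front, z up out of the lid.
- case_handle (a point): centre of the case's handle bar: 10 mm to +x and 55 mm above the case's origin, so 30 mm above the lid. The bar is 20 mm thick along the case's x, 20 mm high, and runs 100 mm along the case's y on two posts, 80 mm free between them. Axes as the case's.
- case_tongue (a point): middle of the lower edge of the tongue's tip: 90 mm to -x and 25 mm below the case's origin. The tongue is a plate 7 mm thick, 100 mm wide, flush with the underside, standing 20 mm out of the box's rear face. Axes as the case's.
- dock: fixed dock: grey base plate 246 x 150 x 8 mm. Origin: on the bench under the middle of the seat; x from lip end to bolt end, z up. Two low side guides 15 mm high (x -50 to +70) flare outwards from y +-62 mm at the plate. Bolt tower at +x: inner face at x +91 mm, 80 mm high above the plate, 66 mm wide.
- dock_seat (a point): middle of the seat, on top of the base plate, 8 mm above the dock's origin, axes as the dock's. A case that is home lies flat on the plate, its axes along the dock's, its origin 25 mm straight above this point (1 mm play each way along x). It does not go in flat: tilt it front up 25 to 35 degrees while the tongue goes under the lip.
- dock_lip (a point): middle of the lower edge of the steel lip: 81 mm to -x of the seat and 16 mm above the plate, axes as the dock's. The lip overhangs 10 mm towards +x from the back wall (inner face at x -91 mm, 22 mm high, 112 mm wide), is 4 mm thick, and its underside slopes down to 10 mm above the plate at the wall. Its mouth faces the bolt tower.
- dock_bolt (a joint): sprung bolt in the tower, in m: 0 = fully out over the seat (also when the dock is empty), up to 0.012 pushed back to +x. The case's front pushes it back 6 to 8 mm on the way down (spring about 10 N) and it snaps out over the lid when the front is fully down; this needs a firm push of about 10 N down on the front of the case.
- bolt_nose (a point): middle of the lower edge of the bolt's nose: when out, 83 mm to +x of the seat (8 mm inside the tower's face) and 52 mm above the plate, so 2 mm above the lid of a case that is home. The bolt is 34 mm wide, bevelled on top.
- driver: bystander: screwdriver 200 mm long lying on the bench
- cleaner: bystander: white bottle, 56 mm across, 150 mm high, standing
- tape: bystander: cardboard ring 90 mm across, 38 mm high, lying flat
- bin: bystander: yellow open bin 120 x 90 x 55 mm with weights in it

How it is judged:
By the outcome, as a careful person would: the job done as asked, in the order asked, and still so for the second after the job is handed in, with the robot touching nothing.
It also fails if it takes over 53 s, if anything falls off the work surface, if the arm or the gripper's body presses on something with over 40 N, if the wrist force passes 120 N, or if a joint passes its speed limit or range.

### The arm

A 6-joint arm with a two-finger parallel gripper is mounted at the origin on the work surface. World frame = base frame: x ahead of the robot, y to its left, z up, the work surface at z = 0. Lengths are in m, angles in rad, forces in N, time in s.
With the tool pointing down it reaches from about 0.35 to 0.975 m from the base axis. Payload 4.9 kg.
Tool frame: the origin (TCP) lies at the very end of the fingers, on their centre line; the grasp point (between the pads) lies 19 mm behind it; x points along the fingers, z is the direction in which the jaws open and shut, and the axes are right-handed (so a half turn about x gives the same grasp; the last joint's range is limited). The gripper opens to 85 mm and grips with 20 to 120 N. Pads are 22 mm wide; open, the fingers measure 114 mm over their backs; the gripper's body (76 mm by 85 mm) begins 54 mm behind the grasp point. The pads swing forward as they close: fully open they stand 13 mm farther back than shut.
Start: joints at [-1.361, 0.053, 1.613, -0, 1.476, -0.119], TCP at [0.202, -0.592, 0.231] pointing down, gripper open.
Joint ranges: [-3.01, 3.01], [-1.01, 2.22], [0.06, 2.58], [-1.02, 4.17], [0.09, 2.62], [-3.14, 3.14]. Speed limits (rad/s): [2.57, 2.57, 3.14, 3.14, 3.14, 3.14].

### API

Orientations are given as a rotation vector (axis times angle).
In Python, from station import ctrl, imaging gives the robot as it stands. The module is installed in compiled form; this text tells all that it offers.
- The arm moves only by the shell command python3 -m jog 'ROWS' [FORCE]. ROWS is JSON, a list that holds one entry, the list of rows, each a list of 5 numbers: the shift along the tool's x, y, z in m, then the turn about the tool's x in rad, then the closure, from -1 (fully open) to 1 (shut). A call has 1 to 12 rows; each row is the pose to reach, as a shift and turn from the pose measured when the call began, along the tool's axes at that moment; what a row does not reach only later rows make up. A row lasts 1/10 s, in which the tool goes at most 50 mm and 8.59 degrees, less where a joint would pass 70% of its speed; a pose out of reach is approached as far as the arm can. A call with a gripper value outside its range is refused whole. The fingers move at their own pace and stop on an object; FORCE is the grip in N (left out, the last holds). Time passes only in rows, so rows that repeat a pose let the fingers close. It gives the time, the measured TCP pose, the force and the opening at its end, in the units of the state.
- ctrl.get_obs(): the state, without advancing time (a new reading comes with each control period).
- imaging.get_image(name): name is "scene" or "side" or "wrist"; returns a dict with "color" (400x640x3 uint8, red, green, blue), "intrinsics" (3x3 intrinsics, pixels), "R" (3x3) and "t" (3): a world point X has camera coordinates R X + t. Camera axes: x right, y down, z forward; pixel columns grow to the right and rows downward; lengths in m; the calibration is good to about 2 mm. A picture is of the moment at which its call begins. There is no depth.
- ctrl.finish_job(): hands the job in, once; it reports no verdict.
The state is a dict: "t": time; "q": joint angles; "dq": joint speeds; "effort": joint torques, N m; "tool_pos": TCP position; "tool_rot": TCP orientation; "contact_force": force on the tool from outside, world axes, zero at the start; "wrist_torque": the same for the moment, N m; "opening": finger opening in m.
Only numpy, scipy, OpenCV 4.12 (cv2) and the standard library are available. Lean on these libraries where they do the work, as an engineer would, in place of code of your own. Each camera call takes 0.05 s, during which the arm holds its last target.

## Working session

There is one attempt and no reset: what is moved stays moved. The work goes in short steps, Python scripts to look and compute and a shell command to move; the robot and the scene stay as the last step left them, time stands still between calls to the robot, and variables do not carry over. Pictures are saved under pics/ and viewed, and the job is handed in when it is done.

```bash
mkdir -p pics
python3 - <<'E'
from station import ctrl, imaging
import cv2
o=ctrl.get_obs()
print(o)
for n in ["scene","side","wrist"]:
    d=imaging.get_image(n); cv2.imwrite(f"pics/{n}0.png",d["color"][:,:,::-1]); print(n,d["intrinsics"].tolist(),d["R"].tolist(),d["t"])
E
```

```text
{'t': 0.0, 'q': array([-1.36101452e+00,  5.33287950e-02,  1.61429960e+00,  1.17047459e-05,
        1.47598594e+00, -1.19006374e-01]), 'dq': array([-0.0015282 ,  0.0012267 ,  0.00088771, -0.00034933, -0.00063301,
        0.00034135]), 'effort': array([-1.63974048e-03, -3.93690383e+01, -3.70178425e+01, -3.40751894e-04,
        7.06750201e-03, -9.70515657e-06]), 'tool_pos': array([ 0.20167972, -0.59090988,  0.23007706]), 'tool_rot': array([ 0.96502096,  1.34851641, -0.96274842]), 'contact_force': array([ 0.62179373,  0.64899605, -0.19173099]), 'wrist_torque': array([ 0.10092164,  0.05875301, -0.0244245 ]), 'opening': 0.0856135917810521}
scene [[397.6126036214083, 0.0, 312.930195613517], [0.0, 397.6126036214083, 203.934438884273], [0.0, 0.0, 1.0]] [[0.2999915089671498, 0.9537392405485215, -0.019661016899996234], [0.6286198409582098, -0.21314606412714504, -0.7479343894358527], [-0.7175250449296439, 0.212014660778533, -0.6634814191171265]] [-0.17475533 -0.30675065  1.86917544]
side [[406.6943100104429, 0.0, 318.3820483733351], [0.0, 406.6943100104429, 196.9726062633185], [0.0, 0.0, 1.0]] [[-0.7824927046567485, -0.6222914463857119, 0.02141314816053593], [-0.39299368420661174, 0.46690589735532984, -0.7921835943697191], [0.482971149586267, -0.6282931153291375, -0.6099070666071404]] [0.46130077 0.29881659 1.06220044]
wrist [[295.09436729551356, 0.0, 314.95762520678625], [0.0, 295.09436729551356, 202.06535702365792], [0.0, 0.0, 1.0]] [[0.3230190146416723, -0.9463908415283504, -0.0017581954344808469], [-0.9005281457352337, -0.3079355780142581, 0.306960483664736], [-0.2910460013787976, -0.0975707684928609, -0.9517206366456112]] [-0.62391585 -0.03921521  0.38013734]
```

View pics/scene0.png

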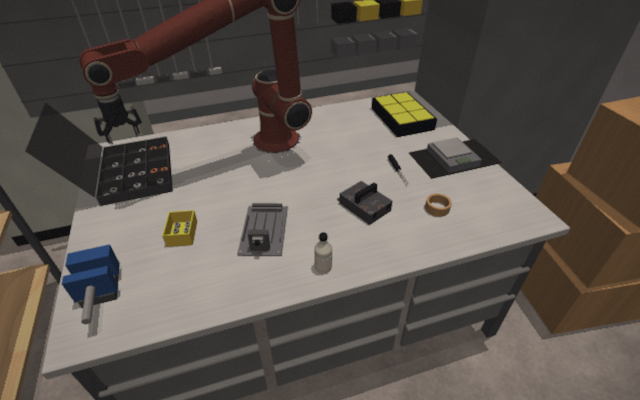

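View pics/side0.png

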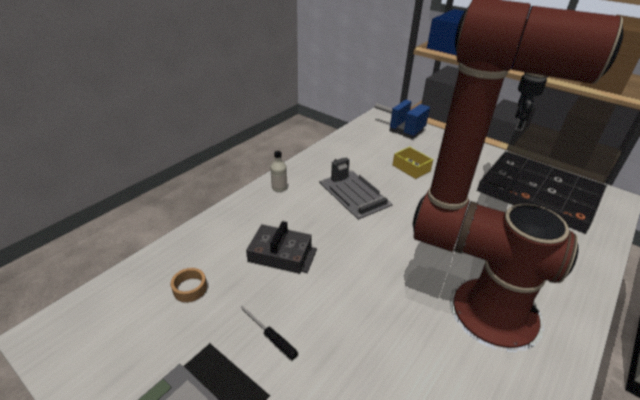

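View pics/wrist0.png

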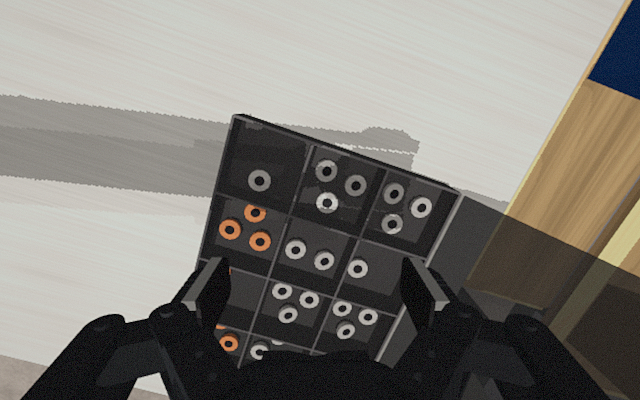

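Run:
```python
import cv2
for n,(x0,x1,y0,y1) in {"scene":(140,480,140,290),"side":(160,440,110,310)}.items():
    im=cv2.imread(f"pics/{n}0.png")[y0:y1,x0:x1]
    s=800/(x1-x0); 
    cv2.imwrite(f"pics/{n}0c.png",cv2.resize(im,None,fx=s,fy=s,interpolation=cv2.INTER_CUBIC)); print(s)
```

```text
2.3529411764705883
2.857142857142857
```

View pics/scene0c.png

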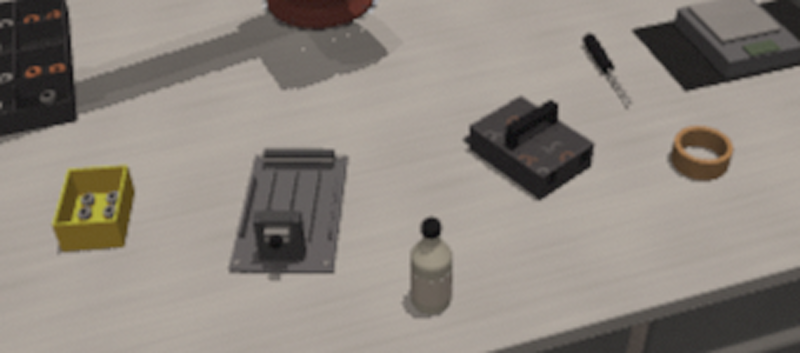

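View pics/side0c.png

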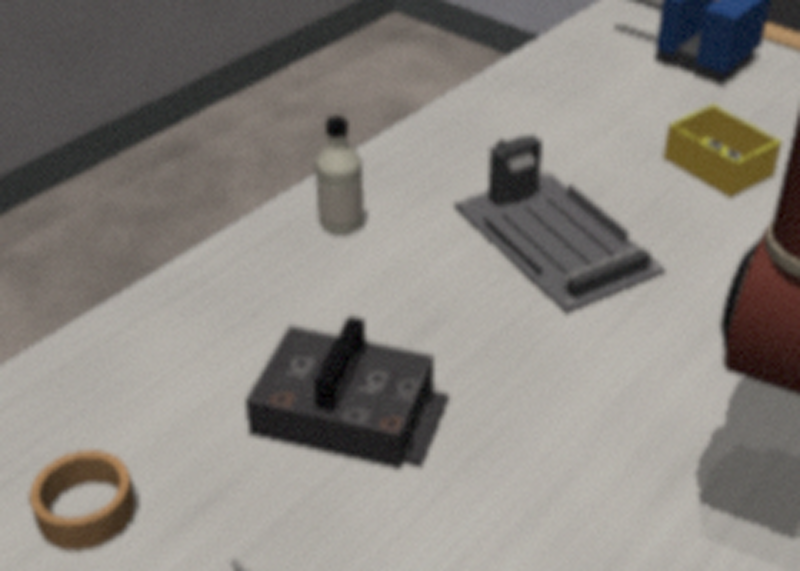

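```bash
cat > h.py <<'E'
import numpy as np, cv2
from scipy.optimize import least_squares
from scipy.spatial.transform import Rotation as Ro
CAM={"scene":([[397.6126036214083,0,312.930195613517],[0,397.6126036214083,203.934438884273],[0,0,1]],[[0.2999915089671498,0.9537392405485215,-0.019661016899996234],[0.6286198409582098,-0.21314606412714504,-0.7479343894358527],[-0.7175250449296439,0.212014660778533,-0.6634814191171265]],[-0.17475533,-0.30675065,1.86917544]),
"side":([[406.6943100104429,0,318.3820483733351],[0,406.6943100104429,196.9726062633185],[0,0,1]],[[-0.7824927046567485,-0.6222914463857119,0.02141314816053593],[-0.39299368420661174,0.46690589735532984,-0.7921835943697191],[0.482971149586267,-0.6282931153291375,-0.6099070666071404]],[0.46130077,0.29881659,1.06220044])}
CAM={k:[np.array(a) for a in v] for k,v in CAM.items()}
def proj(cam,X):
    K,R,t=cam; c=np.atleast_2d(X)@R.T+t; p=c@K.T; return p[:,:2]/p[:,2:]
def ray(cam,uv,z):
    K,R,t=cam; d=R.T@np.linalg.solve(K,[uv[0],uv[1],1]); o=-R.T@t; return o+d*(z-o[2])/d[2]
def fit(obs,p0,z0=0):
    # obs: list of (cam,uv,localpt); pose x,y,yaw ; local z added to z0
    def X(p,l): 
        c,s=np.cos(p[2]),np.sin(p[2]); return np.array([p[0]+c*l[0]-s*l[1],p[1]+s*l[0]+c*l[1],z0+l[2]])
    f=lambda p: np.concatenate([proj(c,X(p,l))[0]-np.array(uv) for c,uv,l in obs])
    r=least_squares(f,p0,loss="soft_l1"); return r.x,f(r.x).reshape(-1,2)
E
python3 - <<'E'
from h import *
S=lambda u,v:(u/2.353+140,v/2.353+140)
D=lambda u,v:(u/2.857+160,v/2.857+110)
sc,sd=CAM["scene"],CAM["side"]
for c in(sc,sd): print("campos",-c[1].T@c[2])
m=1e-3
o=[(sc,S(470,140),(-70,-58,25)),(sc,S(520,98),(-70,58,25)),(sc,S(592,147),(90,58,25)),(sc,S(540,182),(90,-58,25)),
(sd,D(433,357),(-70,-58,25)),(sd,D(290,328),(90,-58,25)),(sd,D(250,402),(90,58,25)),(sd,D(405,437),(-70,58,25)),(sd,D(447,397),(-90,-50,-18)),(sd,D(421,464),(-90,50,-18))]
o=[(c,u,np.array(l)*m) for c,u,l in o]
p,r=fit(o,[.6,.3,.5],.025);print("case",p,np.degrees(p[2]),r.round(1).tolist())
for n,c,l in [("rl",sc,S(258,157)),("rr",sc,S(348,157)),("fr",sc,S(332,270)),("fl",sc,S(231,270)),("f",sd,D(457,207)),("r+",sd,D(567,310)),("r-",sd,D(662,269))]: print(n,ray(c,l,.008))
for n,c,u in [("driver",sc,S(590,40)),("driver tip",sc,S(627,103)),("tape",sc,S(702,165)),("bin",sc,S(90,245)),("bottle",sc,S(431,310))]: print(n,ray(c,u,0))
E
```

```text
campos [ 1.58643485 -0.29500427  1.00729795]
campos [-0.03461465  0.81491752  0.87468325]
case [0.56159027 0.20241769 0.39683893] 22.737196019006458 [[-1.1, -7.2], [-0.4, -2.1], [0.3, -2.6], [0.3, -3.2], [0.1, -0.2], [-0.2, -0.6], [-1.8, -0.5], [-2.1, -0.6], [0.7, -0.6], [0.0, 0.0]]
rl [ 0.44411298 -0.20683718  0.008     ]
rr [ 0.49055333 -0.06973324  0.008     ]
fr [ 0.71415222 -0.1519775   0.008     ]
fl [ 0.66885767 -0.28778471  0.008     ]
f [ 0.7015552  -0.14987312  0.008     ]
r+ [ 0.47900427 -0.0719829   0.008     ]
r- [ 0.43356663 -0.20861917  0.008     ]
driver [0.31127789 0.44227666 0.        ]
driver tip [0.50138607 0.41979109 0.        ]
tape [0.67997402 0.45828992 0.        ]
bin [ 0.5472503  -0.47734714  0.        ]
bottle [ 0.81959919 -0.04020321  0.        ]
```

```bash
python3 - <<'E'
from station import ctrl
from scipy.spatial.transform import Rotation as R
o=ctrl.get_obs(); print(R.from_rotvec(o["tool_rot"]).as_matrix().round(3))
E
python3 -m jog '[[[-0.05,0,0,0,-1],[-0.1,0,0,0,-1],[-0.15,0,0,0,-1],[-0.2,0,0,0,-1],[-0.25,0,0,0,-1],[-0.3,0,0,0,-1],[-0.35,0,0,0,-1],[-0.4,0,0,0,-1],[-0.45,0,0,0,-1],[-0.5,0,0,0,-1],[-0.55,0,0,0,-1],[-0.6,0,0,0,-1]]]'
python3 - <<'E'
from station import ctrl
from scipy.spatial.transform import Rotation as R
o=ctrl.get_obs(); print(o["q"].round(3),o["tool_pos"],R.from_rotvec(o["tool_rot"]).as_matrix().round(3))
E
```

```text
[[-0.     0.946  0.323]
 [ 0.002  0.323 -0.946]
 [-1.     0.    -0.002]]
t: 1.35
tool_pos: [0.1937, -0.5685, 0.8028]
tool_rot: [0.985, 1.368, -0.948]
contact_force: [-3.3, 50.2, 60.1]
opening: 0.0855
[-1.367  0.497  0.055  0.005  2.62  -0.121] [ 0.19370236 -0.56849706  0.80281174] [[-0.004  0.946  0.323]
 [ 0.03   0.323 -0.946]
 [-1.     0.006 -0.03 ]]
```

```bash
cat > st.py <<'E'
from station import ctrl
from scipy.spatial.transform import Rotation as R
import numpy as np
o=ctrl.get_obs(); M=R.from_rotvec(o["tool_rot"]).as_matrix()
print("t%.2f"%o["t"],"q",o["q"].round(3),"p",o["tool_pos"].round(4),"F",o["contact_force"].round(1),"op",o["opening"].round(4)); print(M.round(3))
E
python3 -m jog '[[[0,0,0,0,-1],[0,0,0,0,-1],[0,0,0,0,-1]]]'; python3 st.py
```

```text
t: 1.65
tool_pos: [0.1936, -0.5676, 0.8037]
tool_rot: [0.984, 1.367, -0.949]
contact_force: [-0.5, -0.3, 0.5]
opening: 0.0855Traceback (most recent call last):
  File "st.py", line 5, in <module>
    print("t%.2f"%o["t"],"q",o["q"].round(3),"p",o["tool_pos"].round(4),"F",o["contact_force"].round(1),"op",o["opening"].round(4)); print(M.round(3))
                                                                                                             ^^^^^^^^^^^^^^^^^^
AttributeError: 'float' object has no attribute 'round'
```

```bash
sed -i 's/o\["opening"\].round(4)/round(float(o["opening"]),4)/' st.py; python3 -m jog '[[[-0.02,0,-0.02,0,-1],[-0.03,0,-0.04,0,-1],[-0.03,0,-0.06,0,-1],[-0.03,0,-0.09,0,-1],[-0.03,0,-0.12,0,-1],[-0.03,0,-0.15,0,-1],[-0.03,0,-0.15,0,-1]]]'; python3 st.py
```

```text
t: 2.35
tool_pos: [0.1437, -0.4176, 0.845]
tool_rot: [0.974, 1.357, -0.956]
contact_force: [0.8, 1.3, 1.1]
opening: 0.0853
t2.35 q [-1.409e+00  6.700e-02  5.050e-01  2.000e-03  2.584e+00 -1.660e-01] p [ 0.1437 -0.4176  0.845 ] F [0.8 1.3 1.1] op 0.0853
[[-0.001  0.946  0.323]
 [ 0.014  0.323 -0.946]
 [-1.     0.004 -0.014]]
```

Run:
```python
import numpy as np
D=[([-1.36101452,.053328795,1.6142996,0,1.47598594],[0.20167972,-0.59090988,0.23007706]),
([-1.367,.497,.055,.005,2.62],[.1937,-.5685,.8028]),([-1.409,.067,.505,.002,2.584],[.1437,-.4176,.845])]
A=[];B=[]
for q,p in D:
    u=np.array([np.cos(q[0]),np.sin(q[0])]); r=p[:2]@u; lat=-p[0]*u[1]+p[1]*u[0]; print(r,lat)
    s2,c2=np.sin(q[1]),np.cos(q[1]); s,c=np.sin(q[1]+q[2]),np.cos(q[1]+q[2]); S=sum(q[1:3])+q[4]
    C=.25
    A+= [[1,s2,s,c,0],[0,c2,c,-s,1]]; B+=[r-C*np.sin(S),p[2]-C*np.cos(S)]
x=np.linalg.lstsq(np.array(A),np.array(B),rcond=None);print(x[0],np.array(A)@x[0]-B,x[3])
```

```text
0.6199540887989987 0.07420325816496254
0.5959377258956282 0.0746335504605482
0.435294760855348 0.07455146659781677
[-5.42748450e-05  4.24432799e-01  6.09985349e-01  9.55487905e-02
  2.10322280e-01] [ 7.83492539e-08  7.01936857e-08  1.52690947e-06  5.26175786e-06
 -1.60525872e-06 -5.33195155e-06] [2.88019892 2.36780326 0.81785264 0.62730196 0.18860345]
```

```bash
python3 -m jog '[[[-0.02,0,-0.03,0,-1],[-0.04,0,-0.06,0,-1],[-0.06,0,-0.09,0,-1],[-0.08,0,-0.12,0,-1],[-0.08,0,-0.13,0,-1]]]'; python3 st.py
```

```text
t: 2.85
tool_pos: [0.1044, -0.3017, 0.8784]
tool_rot: [0.929, 1.316, -0.988]
contact_force: [0.2, 0.0, 0.8]
opening: 0.0855
t2.85 q [-1.471e+00 -1.570e-01  6.330e-01 -2.000e-03  2.620e+00 -2.310e-01] p [ 0.1044 -0.3017  0.8784] F [0.2 0.  0.8] op 0.0855
[[ 0.004  0.946  0.323]
 [-0.047  0.323 -0.945]
 [-0.999 -0.012  0.045]]
```

```bash
python3 -m jog '[[[-0.05,0,0,0,-1],[-0.1,0,0,0,-1],[-0.15,0,0,0,-1],[-0.2,0,0,0,-1],[-0.25,0,0,0,-1],[-0.3,0,0,0,-1],[-0.35,0,0,0,-1],[-0.4,0,0,0,-1]]]'; python3 st.py
```

```text
t: 3.65
tool_pos: [0.1111, -0.316, 0.9013]
tool_rot: [0.891, 1.28, -1.015]
contact_force: [-0.1, -0.5, -0.3]
opening: 0.0853
t3.65 q [-1.453 -0.091  0.514 -0.006  2.619 -0.217] p [ 0.1111 -0.316   0.9013] F [-0.1 -0.5 -0.3] op 0.0853
[[ 0.009  0.946  0.323]
 [-0.099  0.322 -0.942]
 [-0.995 -0.024  0.096]]
```

```bash
cat > go.py <<'E'
import sys; exec(open("st.py").read())
# usage: x y z [azimuth of jaw z deg]
a=[float(v) for v in sys.argv[1:]]
d=M.T@(np.array(a[:3])-o["tool_pos"]); print("tool shift",d.round(4),"dist",np.linalg.norm(d).round(3))
if len(a)>3:
    w=np.array([np.cos(np.radians(a[3])),np.sin(np.radians(a[3])),0]); l=M.T@w
    t=np.arctan2(-l[1],l[2]); print("turn",t.round(4),"or",(t+np.pi).round(4),(t-np.pi).round(4))
E
python3 go.py 0.5 0.15 0.40 22.7
```

```text
t3.65 q [-1.453 -0.091  0.514 -0.006  2.619 -0.217] p [ 0.1111 -0.316   0.9013] F [-0.1 -0.5 -0.3] op 0.0853
[[ 0.009  0.946  0.323]
 [-0.099  0.322 -0.942]
 [-0.995 -0.024  0.096]]
tool shift [ 0.4561  0.5301 -0.3614] dist 0.787
turn -1.6363 or 1.5052 -4.7779
```

```bash
python3 -m jog '[[[0.01,0.045,0,-0.14,-1],[0.03,0.09,0,-0.28,-1],[0.05,0.135,0,-0.42,-1],[0.07,0.18,0,-0.56,-1],[0.09,0.225,0,-0.7,-1],[0.12,0.26,-0.02,-0.84,-1],[0.15,0.295,-0.04,-0.98,-1],[0.18,0.33,-0.06,-1.12,-1],[0.21,0.36,-0.09,-1.26,-1],[0.24,0.39,-0.12,-1.4,-1],[0.27,0.415,-0.15,-1.54,-1],[0.30,0.44,-0.18,-1.63,-1]]]'; python3 go.py 0.5 0.15 0.40 22.7
```

```text
t: 4.85
tool_pos: [0.4714, -0.0349, 0.5753]
tool_rot: [-0.387, 1.558, 0.231]
contact_force: [0.8, 0.4, -0.2]
opening: 0.0856
t4.85 q [-0.174 -0.282  1.357 -0.108  2.039 -0.617] p [ 0.4714 -0.0349  0.5753] F [ 0.8  0.4 -0.2] op 0.0856
[[ 0.008 -0.383  0.924]
 [-0.099  0.919  0.382]
 [-0.995 -0.095 -0.03 ]]
tool shift [0.1564 0.1755 0.1023] dist 0.256
turn -0.0015 or 3.1401 -3.1431
```

```bash
python3 - <<'E'
from h import *
S=lambda u,v:(u/2.353+140,v/2.353+140)
D=lambda u,v:(u/2.857+160,v/2.857+110)
sc,sd=CAM["scene"],CAM["side"]
for u in [(68,169),(133,166),(124,235),(54,238)]: print(ray(sc,S(*u),.055)[:2].round(3))
for u in [(715,106),(778,148),(733,172),(667,138)]: print("side",ray(sd,D(*u),.055)[:2].round(3))
E
python3 - <<'E'
from station import imaging
import cv2,json
d=imaging.get_image("wrist"); cv2.imwrite("pics/w1.png",d["color"][:,:,::-1])
import numpy as np; np.savez("w1.npz",K=d["intrinsics"],R=d["R"],t=d["t"])
E
```

```text
[ 0.432 -0.49 ]
[ 0.457 -0.396]
[ 0.6   -0.421]
[ 0.574 -0.515]
side [ 0.537 -0.518]
side [ 0.421 -0.476]
side [ 0.44  -0.385]
side [ 0.546 -0.402]
```

View pics/w1.png

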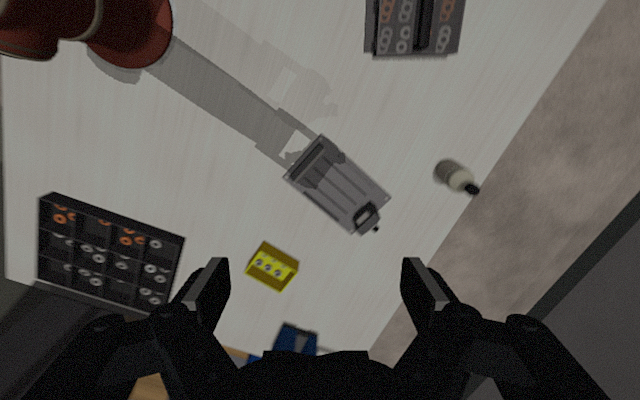

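Run:
```python
import cv2
im=cv2.imread("pics/w1.png")
c=im[120:245,270:400]; cv2.imwrite("pics/w1d.png",cv2.resize(c,None,fx=4.8,fy=4.8,interpolation=cv2.INTER_CUBIC))
```

```text
(no output)
```

View pics/w1d.png

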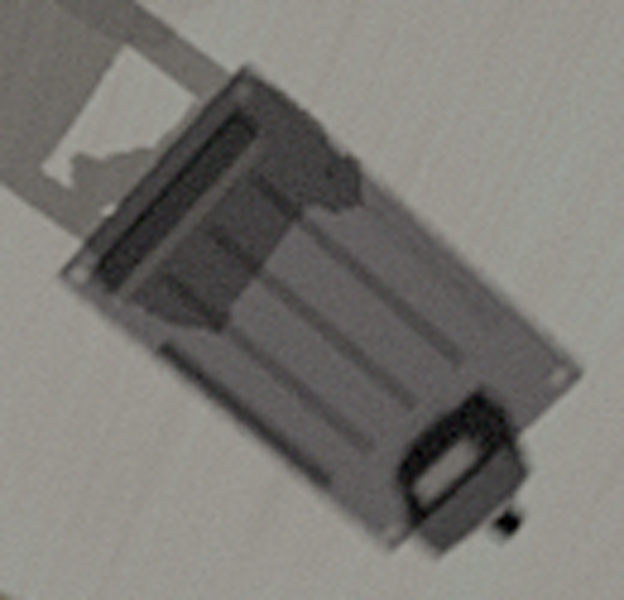

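Run:
```python
from h import *
d=np.load("w1.npz"); cam=(d["K"],d["R"],d["t"]); print("campos",-d["R"].T@d["t"])
W=lambda u,v:(u/4.8+270,v/4.8+120)
P=[ray(cam,W(*u),.008)[:2] for u in [(245,68),(63,270),(390,550),(580,372)]]
print(np.round(P,4)); c=np.mean(P,0); print("centre",c)
r=(P[0]+P[1])/2; f=(P[2]+P[3])/2; print("len",np.linalg.norm(f-r),"yaw",np.degrees(np.arctan2(*(f-r)[::-1])),"w",np.linalg.norm(P[0]-P[1]),np.linalg.norm(P[2]-P[3]))
u=(f-r)/np.linalg.norm(f-r); v=np.array([-u[1],u[0]])
for n,uv,z in [("lip stripe",(130,297),.024),("lip stripe",(272,145),.024),("wall",(100,277),.03),("wall",(247,112),.03),("guide",(163,345),.023),("guide",(328,485),.023),("towertop in",(405,470),.088),("towertop in",(487,390),.088),("tower base",(410,510),.008)]:
    p=ray(cam,W(*uv),z)[:2]-c; print(n,(p@u).round(4),(p@v).round(4))
sc,sd=CAM["scene"],CAM["side"]
for n,q in(("bin",[(272,241),(299,260),(279,291),(245,270)]),):
    B=[ray(cam,x,.055)[:2] for x in q]; print(n,np.round(B,3),np.mean(B,0))
    for b in B: print(((b-c)@u).round(3),((b-c)@v).round(3))
# project dock corners into other cams
for z,x in ((.008,P),):
    for p in x: print(proj(sc,[*p,z]).round(0),proj(sd,[*p,z]).round(0))
```

```text
campos [0.44047526 0.05199715 0.70968689]
[[ 0.4837 -0.0694]
 [ 0.4368 -0.2024]
 [ 0.6641 -0.286 ]
 [ 0.7103 -0.148 ]]
centre [ 0.5737058  -0.17643885]
len 0.24105361034043887 yaw -19.663223245585602 w 0.14098714811398227 0.14552349102713413
lip stripe -0.0874 -0.0528
lip stripe -0.0876 0.0542
wall -0.1066 -0.0531
wall -0.1085 0.0588
guide -0.0573 -0.0615
guide 0.0622 -0.0619
towertop in 0.0588 -0.0085
towertop in 0.0572 0.0479
tower base 0.1121 -0.0471
bin [[ 0.47  -0.361]
 [ 0.556 -0.388]
 [ 0.542 -0.506]
 [ 0.433 -0.477]] [ 0.50010227 -0.43295529]
-0.035 -0.209
0.054 -0.205
0.081 -0.321
-0.032 -0.33
[[288. 206.]] [[357. 218.]]
[[250. 205.]] [[390. 205.]]
[[238. 254.]] [[350. 170.]]
[[282. 254.]] [[318. 182.]]
```

```bash
python3 go.py 0.571 0.206 0.32 22.7
```

```text
t4.90 q [-0.168 -0.28   1.367 -0.104  2.037 -0.617] p [ 0.4724 -0.0309  0.568 ] F [ 1.7  2.2 -3.8] op 0.0855
[[-0.001 -0.391  0.92 ]
 [-0.093  0.916  0.389]
 [-0.996 -0.085 -0.038]]
tool shift [0.2247 0.1998 0.1923] dist 0.357
turn 0.0072 or 3.1488 -3.1344
```

```bash
python3 -m jog '[[[0.025,0.023,0.022,0,-1],[0.053,0.047,0.045,0,-1],[0.081,0.072,0.069,0,-1],[0.109,0.097,0.093,0,-1],[0.137,0.122,0.117,0,-1],[0.165,0.147,0.141,0,-1],[0.195,0.173,0.166,0.01,-1],[0.225,0.2,0.192,0.01,-1],[0.225,0.2,0.192,0.01,-1]]]'; python3 st.py
python3 - <<'E'
from station import imaging
import cv2
d=imaging.get_image("wrist"); cv2.imwrite("pics/w2.png",d["color"][:,:,::-1])
import numpy as np; np.savez("w2.npz",K=d["intrinsics"],R=d["R"],t=d["t"])
E
```

```text
t: 5.8
tool_pos: [0.5687, 0.2082, 0.3114]
tool_rot: [-0.384, 1.579, 0.239]
contact_force: [-0.3, -0.9, -1.5]
opening: 0.0853
t5.80 q [ 0.269  0.003  1.533 -0.089  1.643 -0.131] p [0.5687 0.2082 0.3114] F [-0.3 -0.9 -1.5] op 0.0853
[[-0.013 -0.386  0.922]
 [-0.096  0.919  0.383]
 [-0.995 -0.083 -0.049]]
```

View pics/w2.png

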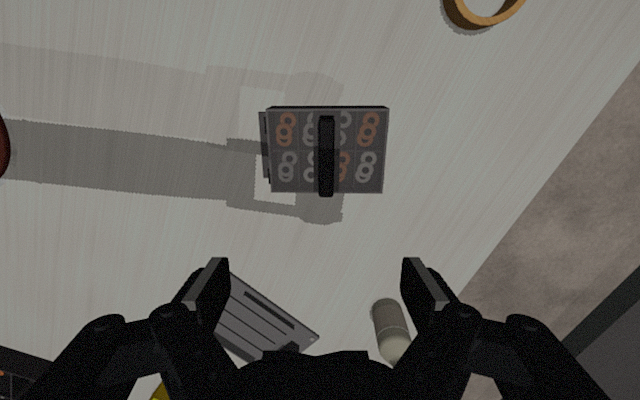

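Run:
```python
from h import *
d=np.load("w2.npz"); cam=(d["K"],d["R"],d["t"]); print("campos",-d["R"].T@d["t"])
m=1e-3
o=[((266,108),(-70,58,25)),((390,106),(90,58,25)),((384,193),(90,-58,25)),((272,193),(-70,-58,25)),((319,115),(0,50,65)),((335,115),(20,50,65)),((333,197),(20,-50,65)),((320,197),(0,-50,65))]
o=[(cam,u,np.array(l)*m) for u,l in o]
p,r=fit(o,[.56,.2,.39],.025); print(p,np.degrees(p[2]),r.round(1).tolist())
c,s=np.cos(p[2]),np.sin(p[2]); print("handle",p[0]+.01*c,p[1]+.01*s)
```

```text
campos [0.54062545 0.29462412 0.44673678]
[0.56434746 0.20518472 0.41125718] 23.563300729996083 [[-0.5, -0.2], [0.3, 0.1], [-0.3, -1.4], [0.1, -1.4], [-0.6, 2.3], [0.5, 2.0], [1.8, -0.3], [-0.6, -0.3]]
handle 0.5735136479799993 0.20918233874259792
```

```bash
python3 go.py 0.573 0.208 0.16 23.2;python3 go.py 0.573 0.207 0.064 23.2
```

```text
t5.85 q [ 0.267  0.     1.531 -0.09   1.645 -0.132] p [0.5694 0.2069 0.315 ] F [-0.  -0.1  0.2] op 0.0851
[[-0.009 -0.384  0.923]
 [-0.096  0.919  0.382]
 [-0.995 -0.085 -0.045]]
tool shift [0.1541 0.0128 0.0107] dist 0.155
turn -0.0088 or 3.1328 -3.1504
t5.85 q [ 0.267  0.     1.531 -0.09   1.645 -0.132] p [0.5694 0.2069 0.315 ] F [-0.  -0.1  0.2] op 0.0851
[[-0.009 -0.384  0.923]
 [-0.096  0.919  0.382]
 [-0.995 -0.085 -0.045]]
tool shift [0.2498 0.02   0.0146] dist 0.251
turn -0.0088 or 3.1328 -3.1504
```

```bash
python3 -m jog '[[[0.04,0.004,0.004,-0.01,-1],[0.08,0.008,0.008,-0.01,-1],[0.12,0.012,0.01,-0.01,-1],[0.154,0.014,0.012,-0.01,-1],[0.18,0.016,0.013,-0.01,-1],[0.205,0.018,0.014,-0.01,-1],[0.23,0.019,0.0145,-0.01,-1],[0.25,0.02,0.0146,-0.01,-1],[0.25,0.02,0.0146,-0.01,-1]]]' 60; python3 go.py 0.573 0.207 0.064 23.2
```

```text
t: 6.75
tool_pos: [0.5717, 0.2054, 0.0621]
tool_rot: [-0.391, 1.578, 0.244]
contact_force: [-0.5, 0.3, -0.1]
opening: 0.0855
t6.75 q [ 0.264  0.202  1.75  -0.096  1.229 -0.105] p [0.5717 0.2054 0.0621] F [-0.5  0.3 -0.1] op 0.0855
[[-0.013 -0.393  0.92 ]
 [-0.097  0.916  0.39 ]
 [-0.995 -0.084 -0.05 ]]
tool shift [-0.002   0.0008  0.0017] dist 0.003
turn 0.0001 or 3.1417 -3.1415
```

```bash
python3 -m jog '[[[0,0,0,0,-0.4],[0,0,0,0,0.2],[0,0,0,0,0.6],[0,0,0,0,1],[0,0,0,0,1],[0,0,0,0,1]]]' 60; python3 st.py
```

```text
t: 7.35
tool_pos: [0.5721, 0.2055, 0.0638]
tool_rot: [-0.391, 1.578, 0.243]
contact_force: [-4.2, -1.8, 5.8]
opening: 0.0192
t7.35 q [ 0.264  0.2    1.749 -0.096  1.231 -0.105] p [0.5721 0.2055 0.0638] F [-4.2 -1.8  5.8] op 0.0192
[[-0.012 -0.393  0.92 ]
 [-0.097  0.916  0.39 ]
 [-0.995 -0.085 -0.049]]
```

```bash
python3 go.py 0.6434 0.011 0.16 -19.7
```

```text
t7.35 q [ 0.264  0.2    1.749 -0.096  1.231 -0.105] p [0.5721 0.2055 0.0638] F [-4.2 -1.8  5.8] op 0.0192
[[-0.012 -0.393  0.92 ]
 [-0.097  0.916  0.39 ]
 [-0.995 -0.085 -0.049]]
tool shift [-0.0777 -0.2142 -0.015 ] dist 0.228
turn 0.7458 or 3.8874 -2.3958
```

```bash
python3 -m jog '[[[-0.02,0,0,0,1],[-0.05,-0.01,0,0.05,1],[-0.08,-0.03,-0.002,0.13,1],[-0.09,-0.06,-0.004,0.23,1],[-0.09,-0.09,-0.006,0.34,1],[-0.09,-0.12,-0.008,0.45,1],[-0.085,-0.15,-0.01,0.56,1],[-0.08,-0.18,-0.013,0.66,1],[-0.078,-0.205,-0.015,0.73,1],[-0.078,-0.214,-0.015,0.746,1],[-0.078,-0.214,-0.015,0.746,1]]]'; python3 go.py 0.6434 0.011 0.068 -19.7
python3 - <<'E'
from station import imaging
import cv2
d=imaging.get_image("side"); cv2.imwrite("pics/s3.png",d["color"][:,:,::-1])
E
```

```text
t: 8.45
tool_pos: [0.6428, 0.0104, 0.159]
tool_rot: [0.193, 1.55, -0.347]
contact_force: [0.1, 0.0, -5.3]
opening: 0.0192
t8.45 q [-0.057  0.159  1.624 -0.1    1.369  0.308] p [0.6428 0.0104 0.159 ] F [ 0.1  0.  -5.3] op 0.0192
[[-0.014  0.337  0.941]
 [-0.097  0.937 -0.336]
 [-0.995 -0.096  0.019]]
tool shift [ 0.0905  0.0095 -0.0014] dist 0.091
turn -0.0012 or 3.1404 -3.1428
```

View pics/s3.png

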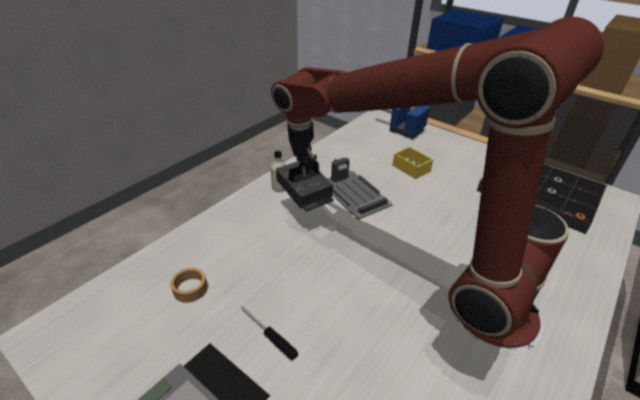

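```bash
python3 -m jog '[[[0.025,0.003,0,0,1],[0.05,0.005,-0.001,0,1],[0.07,0.007,-0.001,0,1],[0.082,0.008,-0.001,0,1],[0.09,0.009,-0.001,0,1],[0.093,0.0095,-0.001,0,1],[0.093,0.0095,-0.001,0,0.5],[0.093,0.0095,-0.001,0,-0.5],[0.093,0.0095,-0.001,0,-1],[0.09,0.009,-0.001,0,-1],[0.06,0.006,-0.001,0,-1],[0.03,0.003,-0.001,0,-1]]]' ; python3 st.py
```

```text
t: 9.7
tool_pos: [0.6415, 0.0117, 0.129]
tool_rot: [0.192, 1.552, -0.346]
contact_force: [0.7, 0.0, -0.0]
opening: 0.0856
t9.70 q [-0.055  0.185  1.647 -0.1    1.322  0.313] p [0.6415 0.0117 0.129 ] F [ 0.7  0.  -0. ] op 0.0856
[[-0.016  0.335  0.942]
 [-0.096  0.937 -0.335]
 [-0.995 -0.096  0.017]]
```

```bash
cat > sim.py <<'E'
import numpy as np
from scipy.optimize import least_squares
a,b,e,h,c,w=.42443,.60999,.09555,.21032,.25,.557
lo=np.array([-1.0,.065,.1]);hi=np.array([2.2,2.57,2.615])
def fk(q):
    q2,q3,q5=q;s=q2+q3;S=s+q5
    return np.array([a*np.sin(q2)+e*np.cos(s)+b*np.sin(s)+c*np.sin(S),h+a*np.cos(q2)-e*np.sin(s)+b*np.cos(s)+c*np.cos(S),S])
def solve(t,q0,wt=w):
    f=lambda q:(fk(q)-t)*[1,1,wt]
    return least_squares(f,np.clip(q0,lo+1e-6,hi-1e-6),bounds=(lo,hi)).x
E
python3 - <<'E'
from sim import *
# ratchet from several start positions with tool S0; push directions
for S0 in [3.24,2.8,2.4,2.0]:
  res=[]
  for r in [.3,.4,.5,.6,.7,.8,.9,1.0,1.1]:
    for z in [.3,.45,.6,.75,.9,1.0,1.1,1.2]:
      q=solve(np.array([r,z,S0]),[.2,1.,1.5]); f=fk(q)
      if np.linalg.norm(f[:2]-[r,z])>.15: continue
      # settle to reachable edge
      for ang in range(0,360,30):
        d=np.array([np.cos(np.radians(ang)),np.sin(np.radians(ang))])
        qq=q;
        for k in range(4):
            f=fk(qq); t=f.copy(); t[:2]+=.05*d; qq=solve(t,qq)
        res.append((fk(qq)[2]-f[2],r,z,ang,qq.round(2),fk(qq).round(3)))
  res.sort(key=lambda x:x[0]); print("S0",S0); 
  for x in res[:5]: print(x)
E
```

```text
S0 3.24
(np.float64(-0.04316512082445101), 0.3, 0.75, 120, array([-0.37,  0.87,  2.62]), array([0.23 , 0.844, 3.118]))
(np.float64(-0.042173298216155786), 0.3, 0.75, 90, array([-0.16,  0.67,  2.62]), array([0.316, 0.866, 3.122]))
(np.float64(-0.04158012392956989), 0.4, 0.75, 90, array([0.03, 0.49, 2.62]), array([0.399, 0.867, 3.135]))
(np.float64(-0.04144627186192462), 0.3, 0.9, 120, array([-0.27,  0.65,  2.62]), array([0.24 , 0.902, 2.999]))
(np.float64(-0.040922229234075846), 0.3, 0.9, 90, array([-0.06,  0.45,  2.61]), array([0.325, 0.917, 2.998]))
S0 2.8
(np.float64(-0.03485742356808297), 0.3, 0.9, 120, array([-0.13,  0.24,  2.62]), array([0.209, 0.999, 2.725]))
(np.float64(-0.03351237500437332), 1.0, 0.45, 30, array([0.95, 0.07, 1.65]), array([1.029, 0.474, 2.669]))
(np.float64(-0.033509664332882494), 1.1, 0.6, 30, array([0.89, 0.07, 1.61]), array([1.02 , 0.543, 2.561]))
(np.float64(-0.03340910986623724), 1.0, 0.6, 30, array([0.85, 0.07, 1.71]), array([0.984, 0.572, 2.618]))
(np.float64(-0.03339803022776122), 0.9, 0.45, 30, array([0.91, 0.07, 1.75]), array([0.995, 0.504, 2.727]))
[... 382 characters left out ...]
y([0.36, 0.07, 1.79]), array([0.691, 0.971, 2.22 ]))
(np.float64(-0.033224812107649715), 0.7, 0.9, 60, array([0.41, 0.07, 1.81]), array([0.719, 0.939, 2.276]))
S0 2.0
(np.float64(-0.03326594784964221), 0.6, 1.0, 60, array([0.29, 0.07, 1.56]), array([0.656, 1.073, 1.912]))
(np.float64(-0.03320927956316733), 0.7, 0.9, 60, array([0.41, 0.07, 1.47]), array([0.762, 1.01 , 1.941]))
(np.float64(-0.033126281905301536), 0.7, 1.0, 60, array([0.37, 0.07, 1.45]), array([0.731, 1.044, 1.883]))
(np.float64(-0.03309735136606817), 0.4, 1.2, 90, array([-0.01,  0.07,  1.76]), array([0.369, 1.176, 1.821]))
(np.float64(-0.03306930003612041), 0.6, 1.1, 60, array([0.26, 0.07, 1.53]), array([0.632, 1.1  , 1.85 ]))
```

```bash
cat > kin.py <<'E'
import numpy as np
from scipy.spatial.transform import Rotation as R
from scipy.optimize import least_squares
a,b,e,h,c,L=.42443,.60999,.09555,.21032,.25,.0745
lo=np.array([-3.01,-1.0,.065,-1.02,.1,-3.13]);hi=np.array([3.01,2.2,2.57,4.16,2.615,3.13])
def fk(q,s4=1,s6=1,lat=0):
    # link frame: z along link, x outward
    A=R.from_euler('z',q[0]); B=A*R.from_euler('y',q[1]); C=B*R.from_euler('y',q[2])
    D=C*R.from_euler('z',s4*q[3]); E=D*R.from_euler('y',q[4]); F=E*R.from_euler('z',s6*q[5])
    p=np.array([0,0,h])+B.apply([0,0,a])+C.apply([e,0,b])+E.apply([0,0,c])
    p=p+(A.apply([0,L,0]) if lat==0 else E.apply([0,L,0]))
    # tool x = link z ; tool axes
    T=F.as_matrix(); return p,T
E
python3 - <<'E'
from kin import *
q=[-.055,.185,1.647,-.1,1.322,.313]
M=np.array([[-.016,.335,.942],[-.096,.937,-.335],[-.995,-.096,.017]])
for s4 in(1,-1):
  for lat in(0,1):
    p,T=fk(q,s4,1,lat); print(s4,lat,p,T[:,2])
for s6 in(1,-1):
  for s4 in (1,-1):
    p,T=fk(q,s4,s6); print(s4,s6,(T.T@M).round(2).tolist())
E
```

```text
1 0 [0.64170519 0.0150569  0.12886139] [-0.01645883 -0.09599988 -0.99524526]
1 1 [0.63976692 0.01479086 0.12167608] [-0.01645883 -0.09599988 -0.99524526]
-1 0 [0.64436473 0.06336349 0.12886139] [-0.00582065  0.09722649 -0.99524526]
-1 1 [0.64626208 0.06288628 0.13604669] [-0.00582065  0.09722649 -0.99524526]
1 1 [[-0.0, 0.0, -1.0], [0.0, 1.0, 0.0], [1.0, 0.0, -0.0]]
-1 1 [[-0.06, 0.04, -1.0], [-0.18, 0.98, 0.05], [0.98, 0.18, -0.05]]
1 -1 [[-0.0, -0.59, -0.81], [-0.0, 0.81, -0.59], [1.0, 0.0, -0.0]]
-1 -1 [[0.05, -0.54, -0.84], [-0.18, 0.82, -0.54], [0.98, 0.18, -0.05]]
```

```bash
cat > data.txt <<'E'
-1.36101452 .053328795 1.6142996 0 1.47598594 -.119 0.20167972 -0.59090988 0.23007706
-1.367 .497 .055 .005 2.62 -.121 .1937 -.5685 .8028
-1.409 .067 .505 .002 2.584 -.166 .1437 -.4176 .845
-1.471 -.157 .633 -.002 2.62 -.231 .1044 -.3017 .8784
-1.453 -.091 .514 -.006 2.619 -.217 .1111 -.316 .9013
-.174 -.282 1.357 -.108 2.039 -.617 .4714 -.0349 .5753
-.168 -.28 1.367 -.104 2.037 -.617 .4724 -.0309 .568
.269 .003 1.533 -.089 1.643 -.131 .5687 .2082 .3114
.264 .202 1.75 -.096 1.229 -.105 .5717 .2054 .0621
-.057 .159 1.624 -.1 1.369 .308 .6428 .0104 .159
-.055 .185 1.647 -.1 1.322 .313 .6415 .0117 .129
E
python3 - <<'E'
import numpy as np, kin
from scipy.optimize import least_squares
D=np.loadtxt("data.txt")
from scipy.spatial.transform import Rotation as R
def fkp(q,P):
    a,b,e,h,c,L,L2,g,ex=P
    A=R.from_euler('z',q[0]); B=A*R.from_euler('y',q[1]); C=B*R.from_euler('y',q[2])
    Dd=C*R.from_euler('z',q[3]); E=Dd*R.from_euler('y',q[4])
    return np.array([0,0,h])+A.apply([0,L,0])+B.apply([0,0,a])+C.apply([e,0,b])+E.apply([g,L2,c])
f=lambda P:np.concatenate([(fkp(r[:6],P)-r[6:]) for r in D]+[[P[8]]])
r=least_squares(f,[.424,.61,.0955,.21,.25,.0745,0,0,0]); print(r.x.round(4)); print((r.fun[:-1].reshape(-1,3)*1e3).round(1))
E
```

```text
[ 4.263e-01  6.098e-01  9.570e-02  2.372e-01  2.785e-01  7.220e-02
  1.900e-03 -2.000e-04  0.000e+00]
[[-0.1 -0.   0.1]
 [ 0.2 -0.2 -0.2]
 [-0.1  0.1 -0. ]
 [ 0.1 -0.  -0.2]
 [ 0.1  0.2  0.1]
 [ 0.2  0.1 -0. ]
 [ 0.  -0.2  0.4]
 [ 0.2 -0.1  0.3]
 [ 0.  -0.1 -0.3]
 [-0.2 -0.1 -0.2]
 [-0.1  0.3 -0. ]]
```

```bash
cat > kin.py <<'E'
import numpy as np
from scipy.spatial.transform import Rotation as R
from scipy.optimize import least_squares
a,b,e,h,c,L,L2=.4263,.6098,.0957,.2372,.2785,.0722,.0019
lo=np.array([-3.01,-1.01,.06,-1.02,.09,-3.14]);hi=np.array([3.01,2.22,2.58,4.17,2.62,3.14])
def fk(q,full=False):
    A=R.from_euler('z',q[0]); B=A*R.from_euler('y',q[1]); C=B*R.from_euler('y',q[2])
    D=C*R.from_euler('z',q[3]); E=D*R.from_euler('y',q[4]); F=E*R.from_euler('z',q[5])
    s=np.array([0,0,h])+A.apply([0,L,0]); el=s+B.apply([0,0,a]); w=el+C.apply([e,0,b]); p=w+E.apply([0,L2,c])
    T=F.as_matrix(); T=np.stack([T[:,2],T[:,1],-T[:,0]],1)
    return (p,T,el,w) if full else (p,T)
W=.557
def solve(pt,Tt,q0,w=W):
    def f(q):
        p,T=fk(q); return np.r_[p-pt,w*R.from_matrix(Tt@T.T).as_rotvec()]
    r=least_squares(f,np.clip(q0,lo+1e-6,hi-1e-6),bounds=(lo,hi)); return r.x,r.fun
yaw=np.radians(-19.7); DO=np.array([.5666,-.1739,0])
def d2w(v): 
    return DO+R.from_euler('z',yaw).apply(v)
def toolrot(slope,turn=0): # tool x along +y_d sloping down, jaw along x_d, turned about tool x
    s=np.radians(slope); x=np.array([0,np.cos(s),-np.sin(s)]); z=np.array([1,0,0.]); y=np.cross(z,x)
    return (R.from_euler('z',yaw)*R.from_matrix(np.stack([x,y,z],1))*R.from_euler('x',turn)).as_matrix()
E
python3 - <<'E'
from kin import *
rng=np.random.default_rng(0)
for sl in (5,10,20):
  for nm,bar,turn in (("pick",(.01,.2,.08),0),("home",(.01,0,.088),0),("tilt28",(-.03,0,.13),.49)):
   for flip in (0,np.pi):
    T=toolrot(sl,turn+flip); x=T[:,0]; pt=d2w(bar)+x*0.007
    best=None
    for k in range(25):
        q,f=solve(pt,T,rng.uniform(lo,hi)); 
        if np.linalg.norm(f)<1e-4 and (best is None or abs(q[5])<abs(best[5])): best=q
    if best is None: print(sl,nm,flip,"none"); continue
    p,_,el,w=fk(best,True); print(sl,nm,round(flip,1),best.round(2),"wrist",w.round(3),"elbow",el.round(2))
E
```

```text
5 pick 0 [-0.54  0.57  1.78  1.37  1.65 -0.79] wrist [ 0.551 -0.243  0.102] elbow [ 0.23 -0.05  0.6 ]
5 pick 3.1 [-0.54  0.57  1.78  1.37  1.65  2.35] wrist [ 0.551 -0.243  0.102] elbow [ 0.23 -0.05  0.6 ]
5 home 0 [-0.84  0.62  1.67  1.16  1.88 -0.8 ] wrist [ 0.484 -0.432  0.11 ] elbow [ 0.22 -0.14  0.58]
5 home 3.1 [-0.84  0.62  1.67  1.16  1.88  2.34] wrist [ 0.484 -0.432  0.11 ] elbow [ 0.22 -0.14  0.58]
5 tilt28 0 [-0.87  0.48  1.78  1.15  1.91 -0.3 ] wrist [ 0.446 -0.418  0.152] elbow [ 0.18 -0.11  0.61]
5 tilt28 3.1 [-0.87  0.48  1.78  1.15  1.91  2.84] wrist [ 0.446 -0.418  0.152] elbow [ 0.18 -0.11  0.61]
10 pick 0 [-0.53  0.52  1.79  1.32  1.59 -0.76] wrist [ 0.552 -0.24   0.126] elbow [ 0.22 -0.04  0.61]
10 pick 3.1 [-0.53  0.52  1.79  1.32  1.59  2.38] wrist [ 0.552 -0.24   0.126] elbow [ 0.22 -0.04  0.61]
10 home 0 [-0.84  0.58  1.68  1.11  1.82 -0.79] wrist [ 0.485 -0.429  0.134] elbow [ 0.21 -0.12  0.59]
10 home 3.1 [-0.84  0.58  1.68  1.11  1.82  2.35] wrist [ 0.485 -0.429  0.134] elbow [ 0.21 -0.12  0.59]
10 tilt28 0 [-0.87  0.44  1.79  1.1   1.86 -0.28] wrist [ 0.447 -0.415  0.176] elbow [ 0.17 -0.09  0.62]
10 tilt28 3.1 [-0.87  0.44  1.79  1.1   1.86  2.86] wrist [ 0.447 -0.415  0.176] elbow [ 0.17 -0.09  0.62]
20 pick 0 [-0.51  0.43  1.81  1.2   1.48 -0.68] wrist [ 0.556 -0.229  0.171] elbow [ 0.19 -0.02  0.62]
20 pick 3.1 [-0.51  0.43  1.81  1.2   1.48  2.46] wrist [ 0.556 -0.229  0.171] elbow [ 0.19 -0.02  0.62]
20 home 0 [-0.82  0.49  1.71  1.01  1.72 -0.75] wrist [ 0.489 -0.417  0.18 ] elbow [ 0.19 -0.1   0.61]
20 home 3.1 [-0.82  0.49  1.71  1.01  1.72  2.39] wrist [ 0.489 -0.417  0.18 ] elbow [ 0.19 -0.1   0.61]
20 tilt28 0 [-0.85  0.35  1.81  0.99  1.76 -0.24] wrist [ 0.451 -0.404  0.222] elbow [ 0.15 -0.06  0.64]
20 tilt28 3.1 [-0.85  0.35  1.81  0.99  1.76  2.9 ] wrist [ 0.451 -0.404  0.222] elbow [ 0.15 -0.06  0.64]
```

```bash
cat > rat.py <<'E'
from kin import *
import sys
def ratchet(q,n,dirfun,step=.05,goal=10):
    out=[]
    for k in range(n):
        p,T=fk(q); d=dirfun(p,T,q); q,f=solve(p+step*d,T,q); p,T=fk(q)
        out.append((q.round(2),p.round(3),np.degrees(np.arcsin(-T[2,0])).round(1),np.degrees(np.arctan2(T[1,0],T[0,0])).round(1)))
    return q,out
E
python3 - <<'E'
from rat import *
q0=np.array([-.055,.185,1.647,-.1,1.322,.313]); p,T=fk(q0)
u=np.array([.337,.9415,0]); v=np.array([-.9415,.337,0])
q=q0
for s in np.linspace(0,1,8)[1:]:
    tgt=(1-s)*p+s*(.35*u+.0722*v+[0,0,.80]); tgt+=np.array([.1,.06,0])*np.sin(np.pi*s)
    q,f=solve(tgt,T,q); print(q.round(2),tgt.round(3),np.linalg.norm(f).round(3))
def up(p,T,q): return np.array([0,0,1.])
def mk(ang):
    a=np.radians(ang); return lambda p,T,q: np.cos(a)*u+np.sin(a)*np.array([0,0,1.])
q,o=ratchet(q,12,mk(100)); print(*o[::2],sep="\n")
for ang in (75,):
    q,o=ratchet(q,40,mk(ang)); print(*o[::4],sep="\n")
E
```

```text
[ 0.06  0.04  1.64 -0.1   1.49  0.42] [0.6   0.087 0.225] 0.0
[ 0.19 -0.08  1.6  -0.09  1.66  0.53] [0.551 0.157 0.321] 0.0
[ 0.33 -0.17  1.53 -0.09  1.83  0.65] [0.485 0.217 0.417] 0.0
[ 0.48 -0.25  1.44 -0.09  2.01  0.78] [0.401 0.266 0.512] 0.0
[ 0.66 -0.3   1.32 -0.08  2.2   0.96] [0.297 0.303 0.608] 0.0
[ 0.91 -0.29  1.13 -0.07  2.39  1.21] [0.178 0.331 0.704] 0.0
[ 1.23 -0.18  0.84 -0.03  2.57  1.55] [0.05  0.354 0.8  ] 0.0
(array([ 1.24, -0.13,  0.73, -0.03,  2.62,  1.55]), array([0.048, 0.348, 0.833]), np.float64(85.6), np.float64(-96.3))
(array([ 1.24, -0.12,  0.63, -0.04,  2.62,  1.54]), array([0.044, 0.339, 0.868]), np.float64(88.7), np.float64(9.1))
(array([ 1.24, -0.1 ,  0.52, -0.05,  2.62,  1.54]), array([0.041, 0.329, 0.9  ]), np.float64(84.4), np.float64(56.3))
(array([ 1.25, -0.07,  0.42, -0.06,  2.62,  1.53]), array([0.037, 0.318, 0.93 ]), np.float64(79.7), np.float64(61.5))
(array([ 1.25, -0.05,  0.32, -0.08,  2.62,  1.52]), array([0.033, 0.305, 0.957]), np.float64(75.2), np.float64(63.3))
(array([ 1.26, -0.03,  0.22, -0.09,  2.62,  1.51]), array([0.029, 0.291, 0.9
[... 471 characters left out ...]
oat64(48.6), np.float64(68.4))
(array([1.  , 0.02, 0.06, 0.18, 2.21, 1.51]), array([0.097, 0.367, 1.079]), np.float64(41.4), np.float64(68.9))
(array([0.97, 0.02, 0.06, 0.23, 2.08, 1.51]), array([0.11 , 0.388, 1.108]), np.float64(33.8), np.float64(69.3))
(array([0.95, 0.03, 0.06, 0.26, 1.94, 1.51]), array([0.122, 0.41 , 1.141]), np.float64(25.9), np.float64(69.5))
(array([0.94, 0.04, 0.06, 0.27, 1.79, 1.51]), array([0.133, 0.431, 1.176]), np.float64(17.8), np.float64(69.8))
(array([0.94, 0.05, 0.06, 0.28, 1.63, 1.51]), array([0.144, 0.451, 1.212]), np.float64(9.6), np.float64(69.9))
(array([0.95, 0.07, 0.06, 0.28, 1.47, 1.5 ]), array([0.153, 0.469, 1.248]), np.float64(1.4), np.float64(70.0))
```

Run:
```python
import numpy as np
exec(open("st.py").read())
p=o["tool_pos"]; u=np.array([.337,.9415,0]); v=np.array([-.9415,.337,0])
for s in np.linspace(0,1,21)[1:]:
    t=(1-s)*p+s*(.35*u+.0722*v+[0,0,.80])+np.array([.06,.04,0])*np.sin(np.pi*s); print((M.T@(t-p)).round(3).tolist())
```

```text
t9.70 q [-0.055  0.185  1.647 -0.1    1.322  0.313] p [0.6415 0.0117 0.129 ] F [ 0.7  0.  -0. ] op 0.0856
[[-0.016  0.335  0.942]
 [-0.096  0.937 -0.335]
 [-0.995 -0.096  0.017]]
[-0.035, 0.012, -0.026]
[-0.071, 0.024, -0.053]
[-0.106, 0.035, -0.08]
[-0.141, 0.045, -0.107]
[-0.176, 0.055, -0.135]
[-0.211, 0.064, -0.163]
[-0.246, 0.072, -0.193]
[-0.281, 0.078, -0.223]
[-0.316, 0.083, -0.255]
[-0.35, 0.087, -0.287]
[-0.385, 0.089, -0.321]
[-0.419, 0.09, -0.355]
[-0.454, 0.089, -0.391]
[-0.488, 0.087, -0.427]
[-0.522, 0.084, -0.465]
[-0.556, 0.08, -0.503]
[-0.59, 0.075, -0.542]
[-0.623, 0.07, -0.581]
[-0.657, 0.064, -0.621]
[-0.691, 0.058, -0.66]
```

```bash
python3 -m jog '[[[-0.035,0.012,-0.026,0,-1],[-0.071,0.024,-0.053,0,-1],[-0.106,0.035,-0.08,0,-1],[-0.141,0.045,-0.107,0,-1],[-0.176,0.055,-0.135,0,-1],[-0.211,0.064,-0.163,0,-1],[-0.246,0.072,-0.193,0,-1],[-0.281,0.078,-0.223,0,-1],[-0.316,0.083,-0.255,0,-1],[-0.35,0.087,-0.287,0,-1],[-0.385,0.089,-0.321,0,-1],[-0.419,0.09,-0.355,0,-1]]]'; python3 go.py 0.050 0.354 0.80 -19.7
```

```text
t: 10.9
tool_pos: [0.3423, 0.2556, 0.5335]
tool_rot: [0.193, 1.551, -0.345]
contact_force: [0.3, 0.9, 0.6]
opening: 0.0856
t10.90 q [ 0.517 -0.363  1.491 -0.086  2.072  0.821] p [0.3423 0.2556 0.5335] F [0.3 0.9 0.6] op 0.0856
[[-0.015  0.336  0.942]
 [-0.095  0.937 -0.336]
 [-0.995 -0.094  0.018]]
tool shift [-0.2704 -0.0311 -0.3035] dist 0.408
turn -0.0001 or 3.1415 -3.1417
```

```bash
python3 -m jog '[[[-0.034,-0.001,-0.036,0,-1],[-0.068,-0.003,-0.072,0,-1],[-0.102,-0.006,-0.108,0,-1],[-0.136,-0.01,-0.145,0,-1],[-0.17,-0.015,-0.182,0,-1],[-0.204,-0.02,-0.22,0,-1],[-0.238,-0.025,-0.26,0,-1],[-0.27,-0.031,-0.3,0,-1],[-0.3,-0.031,-0.303,0,-1],[-0.33,-0.031,-0.303,0,-1]]]'; python3 st.py
```

```text
t: 11.9
tool_pos: [0.0507, 0.3615, 0.8399]
tool_rot: [0.216, 1.545, -0.315]
contact_force: [0.2, -0.6, -0.1]
opening: 0.0851
t11.90 q [ 1.241 -0.095  0.678 -0.037  2.619  1.549] p [0.0507 0.3615 0.8399] F [ 0.2 -0.6 -0.1] op 0.0851
[[-0.002  0.333  0.943]
 [-0.063  0.941 -0.332]
 [-0.998 -0.061  0.019]]
```

```bash
python3 -m jog '[[[-1.0,0,0,0,-1]]]' >/dev/null; python3 st.py; python3 -m jog '[[[-1.0,0,0,0,-1]]]' >/dev/null; python3 st.py; python3 -m jog '[[[-1.0,0,0,0,-1],[-1.0,0,0,0,-1]]]' >/dev/null; python3 st.py
```

```text
t12.00 q [ 1.242 -0.062  0.608 -0.04   2.619  1.544] p [0.0532 0.3679 0.8559] F [ 0.6  0.6 -0.4] op 0.0858
[[ 0.012  0.331  0.944]
 [-0.028  0.943 -0.331]
 [-1.    -0.023  0.02 ]]
t12.10 q [ 1.243 -0.036  0.542 -0.044  2.619  1.542] p [0.0539 0.3705 0.8721] F [ 0.3 -0.1 -1. ] op 0.0854
[[ 0.026  0.33   0.944]
 [ 0.009  0.944 -0.33 ]
 [-1.     0.017  0.022]]
t12.30 q [ 1.246 -0.01   0.461 -0.048  2.62   1.539] p [0.0532 0.3697 0.8928] F [-1.2 -0.5  0.5] op 0.0853
[[ 0.045  0.328  0.944]
 [ 0.059  0.942 -0.33 ]
 [-0.997  0.07   0.023]]
```

```bash
python3 -m jog '[[[-0.3,0,0,0,-1]]]' >/dev/null;  python3 -m jog '[[[-0.3,0,0,0,-1]]]' >/dev/null; python3 -m jog '[[[-0.3,0,0,0,-1]]]' >/dev/null; python3 -m jog '[[[-0.3,0.02,0,0,-1]]]' >/dev/null; python3 -m jog '[[[-0.3,0.04,0,0,-1]]]' >/dev/null; python3 -m jog '[[[-0.3,0.06,0,0,-1]]]' >/dev/null; python3 st.py
```

```text
t12.90 q [ 1.263  0.054  0.186 -0.074  2.619  1.528] p [0.0419 0.3423 0.9648] F [ 0.5 -0.5  0.7] op 0.0853
[[ 0.119  0.312  0.943]
 [ 0.252  0.909 -0.332]
 [-0.96   0.277  0.03 ]]
```

```bash
python3 -m jog '[[[-0.26,0.15,0,0,-1]]]' >/dev/null;  python3 -m jog '[[[-0.25,0.17,0,0,-1]]]' >/dev/null; python3 -m jog '[[[-0.24,0.18,0,0,-1]]]' >/dev/null; python3 st.py; python3 -m jog '[[[-0.23,0.19,0,0,-1]]]' >/dev/null; python3 -m jog '[[[-0.22,0.2,0,0,-1]]]' >/dev/null; python3 -m jog '[[[-0.21,0.21,0,0,-1]]]' >/dev/null; python3 st.py
```

```text
t13.20 q [ 1.237  0.123  0.059 -0.049  2.618  1.522] p [0.0513 0.3531 0.9802] F [-0.   0.9 -0.7] op 0.0854
[[ 0.133  0.303  0.944]
 [ 0.307  0.893 -0.33 ]
 [-0.942  0.334  0.025]]
t13.50 q [1.174 0.114 0.055 0.02  2.619 1.523] p [0.0611 0.3452 0.9846] F [0.7 0.4 0.5] op 0.0855
[[ 0.125  0.302  0.945]
 [ 0.323  0.888 -0.326]
 [-0.938  0.346  0.013]]
```

```bash
python3 -m jog '[[[-0.2,0.2,0,0,-1],[-0.2,0.2,0,0,-1]]]' >/dev/null;python3 st.py; python3 -m jog '[[[-0.2,0.2,0,0,-1],[-0.2,0.2,0,0,-1],[-0.2,0.2,0,0,-1]]]' >/dev/null; python3 st.py
```

```text
t13.70 q [1.14  0.113 0.056 0.051 2.619 1.519] p [0.0685 0.3442 0.9847] F [ 0.7 -0.6 -0.1] op 0.0855
[[ 0.121  0.302  0.945]
 [ 0.325  0.888 -0.326]
 [-0.938  0.347  0.009]]
t14.00 q [1.102 0.113 0.056 0.086 2.619 1.513] p [0.0772 0.3431 0.9848] F [0.1 0.5 0.7] op 0.0857
[[ 0.118  0.302  0.946]
 [ 0.327  0.888 -0.324]
 [-0.938  0.347  0.006]]
```

Run:
```python
from rat import *
q=np.array([1.174,.114,.06,.02,2.61,1.523])
u=np.array([.337,.9415,0])
for ang in (0,30,60,90,120):
    a=np.radians(ang); d=np.cos(a)*u+np.sin(a)*np.array([0,0,1.])
    for n in (1,4):
        qq,o=ratchet(q,n,lambda p,T,q:d); print(ang,n,o[-1])
```

```text
0 1 (array([1.18, 0.16, 0.06, 0.02, 2.56, 1.52]), array([0.079, 0.392, 0.972]), np.float64(69.1), np.float64(69.0))
0 4 (array([1.19, 0.29, 0.06, 0.01, 2.4 , 1.53]), array([0.126, 0.516, 0.929]), np.float64(67.5), np.float64(69.4))
30 1 (array([1.17, 0.14, 0.06, 0.02, 2.56, 1.52]), array([0.076, 0.381, 0.978]), np.float64(68.5), np.float64(69.2))
30 4 (array([1.17, 0.23, 0.06, 0.03, 2.42, 1.53]), array([0.114, 0.47 , 0.958]), np.float64(65.0), np.float64(69.9))
60 1 (array([1.16, 0.12, 0.06, 0.03, 2.58, 1.52]), array([0.07 , 0.361, 0.984]), np.float64(68.2), np.float64(69.3))
60 4 (array([1.14, 0.14, 0.06, 0.06, 2.48, 1.53]), array([0.089, 0.397, 0.988]), np.float64(63.8), np.float64(70.2))
90 1 (array([1.16, 0.1 , 0.06, 0.04, 2.6 , 1.52]), array([0.062, 0.338, 0.99 ]), np.float64(68.2), np.float64(69.3))
90 4 (array([1.1 , 0.05, 0.06, 0.11, 2.58, 1.53]), array([0.059, 0.311, 1.008]), np.float64(64.1), np.float64(70.2))
120 1 (array([1.16, 0.08, 0.06, 0.03, 2.62, 1.52]), array([0.054, 0.322, 0.995]), np.float64(68.1), np.float64(69.0))
120 4 (array([ 1.12, -0.03,  0.08,  0.08,  2.62,  1.52]), array([0.028, 0.251, 1.019]), np.float64(63.0), np.float64(68.9))
```

```bash
python3 -m jog '[[[0.02,0.04,0,0,-1],[0.05,0.07,0,0,-1],[0.08,0.11,0,0,-1],[0.11,0.15,0,0,-1],[0.14,0.19,0,0,-1],[0.17,0.23,0,0,-1],[0.2,0.27,0,0,-1]]]' >/dev/null;python3 st.py; python3 -m jog '[[[0,0.3,0,0,-1],[0,0.3,0,0,-1],[0,0.3,0,0,-1],[0,0.3,0,0,-1]]]' >/dev/null; python3 st.py;python3 -m jog '[[[0,0.3,0,0,-1],[0,0.3,0,0,-1]]]' >/dev/null; python3 st.py
```

```text
t14.70 q [1.173 0.421 0.057 0.027 2.295 1.524] p [0.1746 0.6216 0.8637] F [-0.3 -0.8  0.1] op 0.0855
[[ 0.121  0.301  0.946]
 [ 0.339  0.883 -0.324]
 [-0.933  0.36   0.005]]
t15.10 q [1.174 0.507 0.056 0.027 2.182 1.523] p [0.2045 0.6967 0.8175] F [-0.2 -0.1 -0.3] op 0.0854
[[ 0.128  0.297  0.946]
 [ 0.365  0.873 -0.324]
 [-0.922  0.387  0.004]]
t15.30 q [1.174 0.547 0.055 0.029 2.112 1.523] p [0.2195 0.7342 0.7962] F [ 0.  -0.7  0.4] op 0.0857
[[ 0.137  0.293  0.946]
 [ 0.392  0.861 -0.323]
 [-0.91   0.415  0.003]]
```

```bash
python3 -m jog '[[[-0.06,0.3,0,0,-1]]]' >/dev/null;python3 -m jog '[[[-0.06,0.3,0,0,-1]]]' >/dev/null;python3 -m jog '[[[-0.06,0.3,0,0,-1]]]' >/dev/null;python3 st.py; python3 -m jog '[[[-0.06,0.3,0,0,-1]]]' >/dev/null;python3 -m jog '[[[-0.06,0.3,0,0,-1]]]' >/dev/null;python3 -m jog '[[[-0.05,0.3,0,0,-1]]]' >/dev/null; python3 st.py
```

```text
t15.60 q [1.17  0.573 0.056 0.038 2.004 1.523] p [0.2359 0.7723 0.7896] F [-0.2 -0.6 -0.2] op 0.0854
[[ 0.158  0.281  0.947]
 [ 0.462  0.826 -0.322]
 [-0.873  0.488  0.001]]
t15.90 q [1.166 0.585 0.055 0.047 1.901 1.523] p [0.2486 0.8009 0.795 ] F [ 0.1 -0.9  0.6] op 0.0854
[[ 0.181  0.265  0.947]
 [ 0.536  0.781 -0.321]
 [-0.825  0.566 -0.001]]
```

```bash
for i in 1; do python3 -m jog '[[[-0.12,0.28,0,0,-1]]]';python3 -m jog '[[[-0.12,0.28,0,0,-1]]]';python3 -m jog '[[[-0.11,0.28,0,0,-1]]]';python3 -m jog '[[[-0.1,0.28,0,0,-1]]]';python3 -m jog '[[[-0.1,0.28,0,0,-1]]]';python3 -m jog '[[[-0.09,0.29,0,0,-1]]]';python3 -m jog '[[[-0.09,0.29,0,0,-1]]]';python3 -m jog '[[[-0.08,0.29,0,0,-1]]]'; done >/dev/null;python3 st.py
```

```text
t16.70 q [1.148 0.512 0.056 0.078 1.719 1.52 ] p [0.2526 0.794  0.8897] F [-1.  -0.2  0.1] op 0.0854
[[ 0.238  0.211  0.948]
 [ 0.718  0.619 -0.318]
 [-0.654  0.756 -0.004]]
```

```bash
for i in 1; do python3 -m jog '[[[-0.07,0.29,0,0,-1]]]';python3 -m jog '[[[-0.06,0.29,0,0,-1]]]';python3 -m jog '[[[-0.05,0.29,0,0,-1]]]';python3 -m jog '[[[-0.05,0.29,0,0,-1]]]';python3 -m jog '[[[-0.04,0.29,0,0,-1]]]';python3 -m jog '[[[-0.03,0.29,0,0,-1]]]';python3 -m jog '[[[-0.02,0.29,0,0,-1]]]';python3 -m jog '[[[-0.01,0.29,0,0,-1]]]';python3 -m jog '[[[0,0.29,0,0,-1]]]';python3 -m jog '[[[0.01,0.29,0,0,-1]]]'; done >/dev/null;python3 st.py
```

```text
t17.70 q [1.127 0.446 0.056 0.117 1.463 1.516] p [0.255  0.7843 1.0049] F [0.2 0.3 0.3] op 0.0855
[[ 0.29   0.125  0.949]
 [ 0.878  0.36  -0.315]
 [-0.381  0.925 -0.006]]
```

```bash
for i in 1; do python3 -m jog '[[[0.02,0.29,0,0,-1]]]';python3 -m jog '[[[0.02,0.29,0,0,-1]]]';python3 -m jog '[[[0.03,0.29,0,0,-1]]]';python3 -m jog '[[[0.03,0.29,0,0,-1]]]';python3 -m jog '[[[0.04,0.29,0,0,-1]]]';python3 -m jog '[[[0.04,0.29,0,0,-1]]]'; done >/dev/null;python3 st.py
```

```text
t18.30 q [1.116 0.416 0.056 0.139 1.306 1.513] p [0.2539 0.7734 1.0713] F [0.1 0.8 0.9] op 0.0857
[[ 0.306  0.069  0.949]
 [ 0.93   0.189 -0.314]
 [-0.201  0.979 -0.006]]
```

Run:
```python
from kin import *
from station import ctrl
o=ctrl.get_obs(); q=o["q"]; p0=o["tool_pos"]; T=R.from_rotvec(o["tool_rot"]).as_matrix()
W=[p0,np.array([.40,.42,.75]),np.array([.52,.05,.45]),d2w([.01,.03,.20]),]
N=[12,12,8]
prev=q
for i in range(3):
    for s in np.linspace(0,1,N[i]+1)[1:]:
        t=(1-s)*W[i]+s*W[i+1]; q,f=solve(t,T,q); sh=T.T@(t-p0)
        print(i,q.round(2),"dqmax",np.abs(q-prev).max().round(2),np.linalg.norm(f).round(4),sh.round(3)) if (s*N[i])%2<.01 else 0
        prev=q
print(d2w([.01,.03,.2]))
```

```text
0 [1.02 0.07 0.62 0.26 1.11 1.41] dqmax 0.21 0.0 [-0.037 -0.062  0.042]
0 [ 0.91 -0.13  0.92  0.4   1.03  1.29] dqmax 0.14 0.0 [-0.073 -0.124  0.084]
0 [ 0.77 -0.28  1.15  0.57  1.01  1.14] dqmax 0.11 0.0 [-0.11  -0.186  0.126]
0 [ 0.62 -0.41  1.35  0.75  1.03  0.98] dqmax 0.09 0.0 [-0.146 -0.248  0.168]
0 [ 0.45 -0.51  1.51  0.92  1.09  0.82] dqmax 0.09 0.0 [-0.183 -0.31   0.21 ]
0 [ 0.26 -0.58  1.65  1.08  1.19  0.67] dqmax 0.09 0.0 [-0.219 -0.371  0.252]
1 [ 0.08 -0.63  1.76  1.21  1.31  0.53] dqmax 0.09 0.0 [-0.26  -0.431  0.29 ]
1 [-0.1  -0.64  1.85  1.3   1.44  0.41] dqmax 0.09 0.0 [-0.302 -0.49   0.329]
1 [-0.26 -0.61  1.92  1.36  1.57  0.28] dqmax 0.08 0.0 [-0.343 -0.549  0.368]
1 [-0.39 -0.54  1.95  1.38  1.68  0.15] dqmax 0.07 0.0 [-0.384 -0.609  0.406]
1 [-0.51 -0.43  1.96  1.37  1.76  0.01] dqmax 0.07 0.0 [-0.425 -0.668  0.445]
1 [-0.6  -0.3   1.94  1.34  1.83 -0.13] dqmax 0.07 0.0 [-0.466 -0.727  0.484]
2 [-0.66 -0.15  1.92  1.29  1.86 -0.27] dqmax 0.08 0.0 [-0.495 -0.797  0.515]
2 [-0.71  0.02  1.88  1.24  1.87 -0.41] dqmax 0.08 0.0 [-0.524 -0.866  0.547]
2 [-0.76  0.19  1.8   1.19  1.87 -0.52] dqmax 0.09 0.0 [-0.552 -0.936  0.579]
2 [-0.8   0.37  1.71  1.14  1.87 -0.62] dqmax 0.09 0.0 [-0.581 -1.005  0.611]
[ 0.58612756 -0.14902684  0.2       ]
```

```bash
python3 -m jog '[[[-0.012,-0.02,0.014,0,-1],[-0.03,-0.05,0.034,0,-1],[-0.05,-0.084,0.057,0,-1],[-0.07,-0.118,0.08,0,-1],[-0.09,-0.152,0.103,0,-1],[-0.11,-0.186,0.126,0,-1],[-0.13,-0.22,0.149,0,-1],[-0.15,-0.254,0.172,0,-1],[-0.17,-0.288,0.195,0,-1],[-0.19,-0.322,0.218,0,-1],[-0.205,-0.348,0.236,0,-1],[-0.219,-0.371,0.252,0,-1]]]' >/dev/null; python3 go.py .52 .05 .45
```

```text
t19.50 q [ 0.255 -0.584  1.65   1.085  1.193  0.667] p [0.401  0.4187 0.749 ] F [ 1.7 -0.9 -1. ] op 0.0855
[[ 0.308  0.069  0.949]
 [ 0.93   0.189 -0.316]
 [-0.201  0.98  -0.006]]
tool shift [-0.2461 -0.3543  0.2312] dist 0.489
```

```bash
python3 -m jog '[[[-0.02,-0.03,0.02,0,-1],[-0.041,-0.059,0.039,0,-1],[-0.062,-0.089,0.058,0,-1],[-0.082,-0.118,0.077,0,-1],[-0.103,-0.148,0.096,0,-1],[-0.123,-0.177,0.116,0,-1],[-0.144,-0.207,0.135,0,-1],[-0.164,-0.236,0.154,0,-1],[-0.185,-0.266,0.173,0,-1],[-0.205,-0.295,0.193,0,-1],[-0.226,-0.325,0.212,0,-1],[-0.246,-0.354,0.231,0,-1]]]' >/dev/null; python3 go.py .586 -.149 .20
python3 - <<'E'
from station import imaging
import cv2, numpy as np
for n in("wrist","side"):
    d=imaging.get_image(n); cv2.imwrite(f"pics/{n}4.png",d["color"][:,:,::-1]); np.savez(f"{n}4.npz",K=d["intrinsics"],R=d["R"],t=d["t"])
E
```

```text
t20.70 q [-0.608 -0.297  1.942  1.34   1.834 -0.128] p [0.5202 0.0487 0.4493] F [-0.2  0.6  0.1] op 0.085
[[ 0.311  0.069  0.948]
 [ 0.929  0.189 -0.318]
 [-0.201  0.979 -0.005]]
tool shift [-0.113  -0.277   0.1266] dist 0.325
```

View pics/wrist4.png

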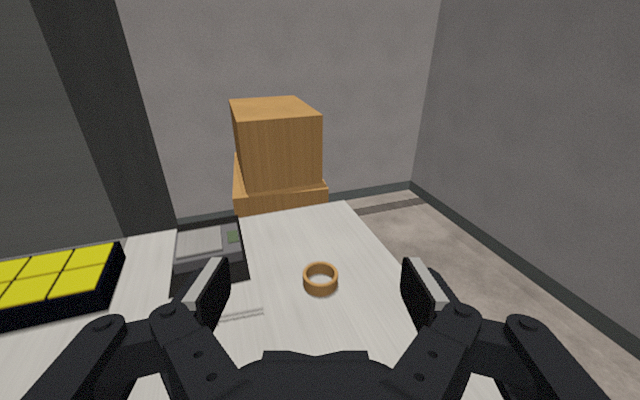

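View pics/side4.png

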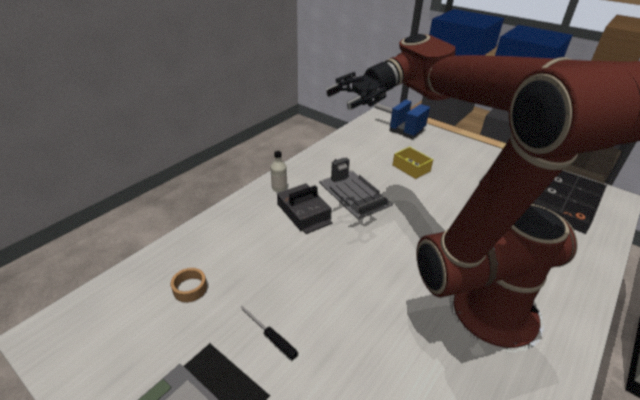

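Run:
```python
from station import imaging
import cv2, numpy as np
d=imaging.get_image("scene"); cv2.imwrite("pics/scene4.png",d["color"][:,:,::-1])
a=cv2.imread("pics/scene4.png")[165:265,225:365]; b=cv2.imread("pics/side4.png")[140:240,260:400]
cv2.imwrite("pics/c4.png",np.vstack([cv2.resize(x,None,fx=4,fy=4 if 0 else 3,interpolation=cv2.INTER_CUBIC) if 0 else cv2.resize(x,(560,300) if 0 else (420,300),interpolation=cv2.INTER_CUBIC) for x in (a,b)]))
```

```text
(no output)
```

View pics/c4.png

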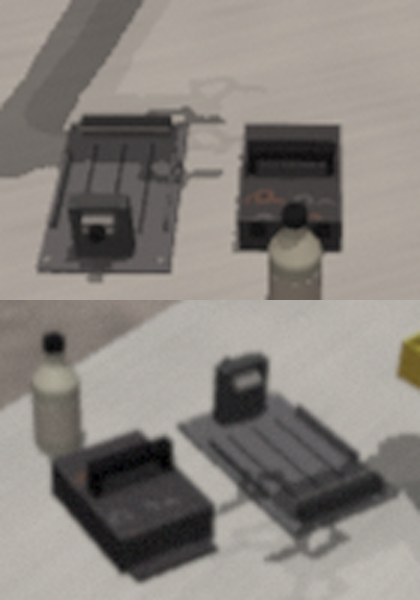

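Run:
```python
from h import *
S=lambda u,v:(u/3+225,v/3+165)
D=lambda u,v:(u/3+260,(v-300)/3+140)
sc,sd=CAM["scene"],CAM["side"]; m=1e-3
o=[(sc,S(246,126),(-70,-58,25)),(sc,S(340,126),(-70,58,25)),(sc,S(238,219),(90,-58,25)),(sc,S(341,221),(90,58,25)),(sc,S(237,249),(90,-58,-25)),(sc,S(341,251),(90,58,-25)),
(sd,D(53,462),(90,58,25)),(sd,D(212,511),(-70,-58,25)),(sd,D(133,544),(-70,58,25)),(sd,D(217,548),(-90,-50,-18)),(sd,D(140,580),(-90,50,-18)),(sd,D(53,490),(90,58,-25))]
o=[(c,u,np.array(l)*m) for c,u,l in o]
p,r=fit(o,[.63,.01,-.34],.025);print("case",p,np.degrees(p[2]),r.round(1).tolist())
for k in (slice(0,6),slice(6,12)):
    p2,_=fit(o[k],p,.025); print(p2,np.degrees(p2[2]))
from kin import d2w,DO,yaw,R
print("dock frame",R.from_euler('z',-yaw).apply([p[0]-DO[0],p[1]-DO[1],0]))
c,s=np.cos(p[2]),np.sin(p[2]);print("bar",p[0]+.01*c,p[1]+.01*s)
```

```text
case [ 0.63546913  0.01571993 -0.33696898] -19.306900254329022 [[-1.2, -1.6], [-0.4, -1.4], [-0.7, -0.5], [-0.0, -0.8], [0.1, -0.3], [-0.4, -0.6], [-1.5, -0.7], [0.7, -2.3], [-4.2, -1.2], [-0.2, -0.2], [-1.0, -0.1], [-0.9, 1.6]]
[ 0.63963752  0.0163964  -0.34933252] -20.01527930403949
[ 0.6313645   0.01537181 -0.3446307 ] -19.745884517843763
dock frame [0.00091828 0.20173703 0.        ]
bar 0.6449067391690407 0.012413645307193199
```

```bash
python3 go.py .600 -.12 .25|tail -1; python3 go.py .607 -.098 .10 |tail -1; python3 go.py .6443 .0132 .0762 -19.7|tail -2
```

```text
tool shift [-0.0925 -0.2195  0.1314] dist 0.272
tool shift [-0.0399 -0.3619  0.1327] dist 0.388
tool shift [ 0.0798 -0.3618  0.1328] dist 0.394
turn -0.007 or 3.1346 -3.1486
```

```bash
python3 -m jog '[[[-0.015,-0.036,0.022,0,-1],[-0.031,-0.073,0.044,0,-1],[-0.046,-0.11,0.066,0,-1],[-0.062,-0.147,0.088,0,-1],[-0.078,-0.184,0.11,0,-1],[-0.093,-0.22,0.131,0,-1],[-0.076,-0.265,0.132,0,-1],[-0.06,-0.31,0.132,0,-1],[-0.045,-0.345,0.133,-0.007,-1],[-0.04,-0.362,0.133,-0.007,-1],[-0.04,-0.362,0.133,-0.007,-1]]]' ; python3 go.py .6443 .0132 .0762 -19.7
python3 - <<'E'
from station import imaging
import cv2, numpy as np
for n in("wrist","side"):
    d=imaging.get_image(n); cv2.imwrite(f"pics/{n}5.png",d["color"][:,:,::-1]); np.savez(f"{n}5.npz",K=d["intrinsics"],R=d["R"],t=d["t"])
E
```

```text
t: 21.95
tool_pos: [0.6069, -0.0965, 0.0983]
tool_rot: [1.227, 1.086, 0.813]
contact_force: [0.1, 0.7, 0.6]
opening: 0.0857
t21.95 q [-0.718  0.514  1.731  1.161  1.744 -0.742] p [ 0.6069 -0.0965  0.0983] F [0.1 0.7 0.6] op 0.0857
[[ 0.309  0.07   0.948]
 [ 0.93   0.187 -0.317]
 [-0.199  0.98  -0.008]]
tool shift [0.118  0.0015 0.0009] dist 0.118
turn -0.0033 or 3.1382 -3.1449
```

View pics/wrist5.png

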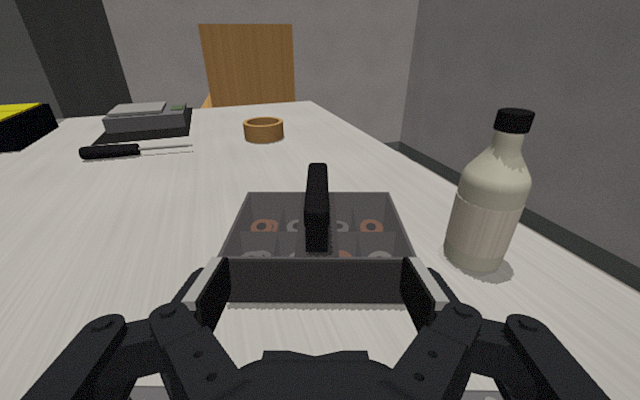

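View pics/side5.png

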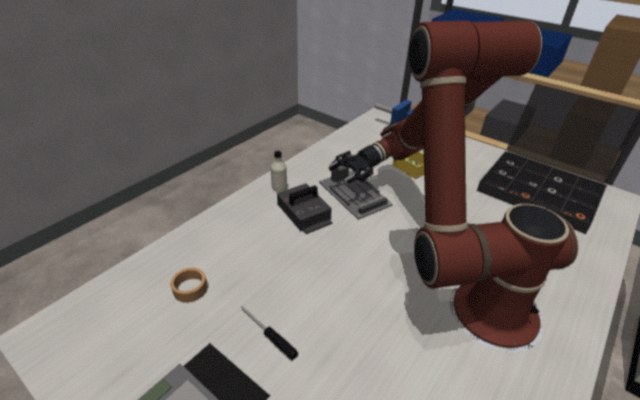

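Run:
```python
from h import *
d=np.load("wrist5.npz"); cam=(d["K"],d["R"],d["t"])
m=1e-3
o=[((240,192),(-70,58,25)),((391,192),(90,58,25)),((413,260),(90,-58,25)),((219,260),(-70,-58,25)),((307,163),(0,50,65)),((327,163),(20,50,65)),((304,249),(0,-50,25)),((328,249),(20,-50,25))]
o=[(cam,u,np.array(l)*m) for u,l in o]
p,r=fit(o,[.635,.015,-.34],.025); print(p,np.degrees(p[2]),r.round(1).tolist())
c,s=np.cos(p[2]),np.sin(p[2]);print("bar",p[0]+.01*c,p[1]+.01*s)
```

```text
[ 0.63557573  0.01588833 -0.3359952 ] -19.25110689675117 [[6.7, -0.3], [-3.1, -0.4], [4.7, -0.5], [-3.7, -1.2], [0.3, -1.9], [-0.6, -1.9], [-0.2, 3.7], [0.3, 3.7]]
bar 0.6450165593612451 0.012591240866138902
```

```bash
python3 -m jog '[[[0.03,0.001,0.001,0,-1],[0.06,0.001,0.001,0,-1],[0.085,0.0015,0.001,0,-1],[0.105,0.0015,0.001,0,-1],[0.118,0.0015,0.001,0,-1],[0.118,0.0015,0.001,0,-1],[0.118,0.0015,0.001,0,0],[0.118,0.0015,0.001,0,0.6],[0.118,0.0015,0.001,0,1],[0.118,0.0015,0.001,0,1],[0.118,0.0015,0.001,0,1],[0.118,0.0015,0.001,0,1]]]' 100; python3 go.py .6443 .0132 .0762 -19.7
```

```text
t: 23.25
tool_pos: [0.6458, 0.0109, 0.0796]
tool_rot: [1.222, 1.082, 0.814]
contact_force: [-4.8, -3.2, 1.0]
opening: 0.0191
t23.25 q [-0.54   0.517  1.771  1.277  1.599 -0.742] p [0.6458 0.0109 0.0796] F [-4.8 -3.2  1. ] op 0.0191
[[ 0.311  0.065  0.948]
 [ 0.929  0.189 -0.318]
 [-0.2    0.98  -0.002]]
tool shift [ 0.0024 -0.003  -0.0021] dist 0.004
turn 0.0025 or 3.1441 -3.1391
```

```bash
cat > plan.py <<'E'
from kin import *
from station import ctrl
import json,sys,os
def cur():
    o=ctrl.get_obs(); return o["tool_pos"],R.from_rotvec(o["tool_rot"]).as_matrix(),o
G=json.load(open("grasp.json")) if os.path.exists("grasp.json") else None
def save(bar,yawc):
    p,T,_=cur(); Rc=R.from_euler('z',yawc).as_matrix()
    c=np.array(bar)-Rc@[.01,0,.055]
    json.dump({"p":(T.T@(c-p)).tolist(),"R":(T.T@Rc).tolist()},open("grasp.json","w"))
def case_now():
    p,T,_=cur(); return p+T@np.array(G["p"]),T@np.array(G["R"])
Rd=R.from_euler('z',yaw).as_matrix()
def indock(pt): return Rd.T@(np.array(pt)-DO)-[0,0,.008]
def report():
    c,Rc=case_now(); e=Rd.T@Rc
    print("tip",(indock(c+Rc@[-.09,0,-.025])*1e3).round(1),"front bot",(indock(c+Rc@[.09,0,-.025])*1e3).round(1),"tilt",np.degrees(np.arcsin(e[2,0])).round(1),"yaw",np.degrees(np.arctan2(e[1,0],e[0,0])).round(1),"roll",np.degrees(np.arcsin(e[2,1])).round(1))
def want(tilt,tip,ref=None):
    # choose turn so tilt reached, tip at dock (mm above plate); returns shift, turn
    p,T,_=cur() if ref is None else ref
    Gp,GR=np.array(G["p"]),np.array(G["R"])
    from scipy.optimize import brentq
    g=lambda f:np.degrees(np.arcsin((T@R.from_euler('x',f).as_matrix()@GR)[2,0]))-tilt
    f=brentq(g,-1.2,1.2); T2=T@R.from_euler('x',f).as_matrix()
    tipw=DO+Rd@(np.array(tip)/1e3+[0,0,.008]); 
    p2=tipw-T2@(GR@[-.09,0,-.025]+Gp)
    e=Rd.T@T2@GR
    return (T.T@(p2-p)).round(4).tolist(),round(f,3),p2.round(3),np.degrees(np.arctan2(e[1,0],e[0,0])).round(1),T2
E
python3 - <<'E'
import plan
plan.save([.6455,.0125,.08],plan.np.radians(-18.6))
E
python3 - <<'E'
from plan import *
report()
_,_,o=cur(); q=o["q"]
for tilt,tip in [(0,(-90,200,60)),(32,(-60,150,70)),(32,(-60,60,70)),(32,(-60,0,70)),(32,(-64,0,25)),(32,(-70,0,8)),(32,(-83,0,4)),(25,(-84,0,2)),(20,(-85,0,1)),(15,(-86,0,0)),(10,(-87,0,0)),(5,(-88,0,0)),(0,(-89,0,0))]:
    s,f,p2,y,T2=want(tilt,tip); q,r=solve(p2,T2,q); w=fk(q,True)[3]
    print(tilt,tip,s,f,p2,"yaw",y,q.round(2),np.linalg.norm(r).round(4),"w",w.round(3))
E
```

```text
tip [-88.5 200.2  -8. ] front bot [ 91.4 203.6  -8. ] tilt -0.0 yaw 1.1 roll 0.0
0 (-90, 200, 60) [-0.0137, 0.0666, -0.0016] -0.0 [0.644 0.011 0.148] yaw 1.1 [-0.54  0.39  1.8   1.28  1.63 -0.64] 0.0 w [ 0.556 -0.248  0.202]
32 (-60, 150, 70) [-0.0653, 0.1084, -0.0308] -0.571 [ 0.603 -0.02   0.199] yaw 8.4 [-0.62  0.26  1.86  1.24  1.71 -1.17] 0.0 w [ 0.515 -0.279  0.253]
32 (-60, 60, 70) [-0.1535, 0.0904, -0.0326] -0.571 [ 0.573 -0.104  0.199] yaw 8.4 [-0.76  0.3   1.81  1.16  1.83 -1.2 ] 0.0 w [ 0.485 -0.363  0.253]
32 (-60, 0, 70) [-0.2123, 0.0784, -0.0339] -0.571 [ 0.553 -0.161  0.199] yaw 8.4 [-0.85  0.34  1.75  1.11  1.9  -1.22] 0.0 w [ 0.465 -0.42   0.253]
32 (-64, 0, 25) [-0.2032, 0.0343, -0.0378] -0.571 [ 0.549 -0.159  0.154] yaw 8.4 [-0.85  0.4   1.76  1.09  1.87 -1.29] 0.0 w [ 0.461 -0.418  0.208]
32 (-70, 0, 8) [-0.1997, 0.0176, -0.0438] -0.571 [ 0.543 -0.157  0.137] yaw 8.4 [-0.86  0.42  1.78  1.08  1.86 -1.33] 0.0 w [ 0.455 -0.416  0.191]
32 (-83, 0, 4) [-0.1986, 0.0138, -0.0567] -0.571 [ 0.531 -0.153  0.133] yaw 8.4 [-0.87  0.41  1.8   1.06  1.86 -1.34] 0.0 w [ 0.443 -
[... 193 characters left out ...]
 -0.0341] -0.357 [ 0.552 -0.162  0.118] yaw 5.4 [-0.85  0.47  1.75  1.07  1.85 -1.13] 0.0 w [ 0.464 -0.421  0.172]
15 (-86, 0, 0) [-0.1977, -0.0084, -0.0258] -0.267 [ 0.559 -0.166  0.111] yaw 4.2 [-0.85  0.5   1.73  1.08  1.84 -1.04] 0.0 w [ 0.471 -0.425  0.165]
10 (-87, 0, 0) [-0.1977, -0.0156, -0.018] -0.178 [ 0.566 -0.17   0.104] yaw 3.2 [-0.84  0.52  1.7   1.08  1.84 -0.95] 0.0 w [ 0.478 -0.429  0.158]
5 (-88, 0, 0) [-0.1977, -0.0236, -0.011] -0.089 [ 0.572 -0.174  0.096] yaw 2.1 [-0.84  0.55  1.68  1.08  1.83 -0.87] 0.0 w [ 0.484 -0.433  0.15 ]
0 (-89, 0, 0) [-0.1977, -0.0322, -0.0046] -0.0 [ 0.578 -0.177  0.088] yaw 1.1 [-0.84  0.58  1.66  1.08  1.83 -0.78] 0.0 w [ 0.49  -0.436  0.142]
```

```bash
python3 -m jog '[[[-0.005,0.022,0,0,1],[-0.01,0.05,-0.001,0,1],[-0.018,0.075,-0.005,-0.1,1],[-0.028,0.085,-0.012,-0.22,1],[-0.04,0.095,-0.019,-0.34,1],[-0.053,0.103,-0.025,-0.46,1],[-0.066,0.108,-0.031,-0.571,1],[-0.1,0.101,-0.032,-0.571,1],[-0.135,0.094,-0.033,-0.571,1],[-0.17,0.087,-0.033,-0.571,1],[-0.195,0.082,-0.034,-0.571,1],[-0.212,0.078,-0.034,-0.571,1]]]'
python3 - <<'E'
from plan import *
report(); 
for tilt,tip in [(32,(-64,0,25)),(32,(-70,0,8))]: print(want(tilt,tip)[:4])
from station import imaging
import cv2, numpy as np
for n in("wrist","side","scene"):
    d=imaging.get_image(n); cv2.imwrite(f"pics/{n}6.png",d["color"][:,:,::-1]); np.savez(f"{n}6.npz",K=d["intrinsics"],R=d["R"],t=d["t"])
a=cv2.imread("pics/scene6.png")[150:280,180:360]; b=cv2.imread("pics/side6.png")[110:240,260:440]
cv2.imwrite("pics/c6.png",np.vstack([cv2.resize(x,None,fx=4,fy=2.3 if 0 else 4,interpolation=cv2.INTER_CUBIC)[:300 if 0 else None] for x in (b,)]))
cv2.imwrite("pics/c6s.png",cv2.resize(a,None,fx=4,fy=4,interpolation=cv2.INTER_CUBIC))
E
```

```text
t: 24.45
tool_pos: [0.552, -0.162, 0.1967]
tool_rot: [0.74, 0.773, 1.031]
contact_force: [-0.5, 0.5, -5.2]
opening: 0.019
tip [-60.7  -1.6  67.9] front bot [ 90.6  20.6 162.8] tilt 31.8 yaw 8.3 roll -1.8
([0.0103, -0.0331, -0.0254], -0.004, array([ 0.549, -0.159,  0.154]), np.float64(8.4))
([0.0139, -0.0439, -0.0394], -0.004, array([ 0.543, -0.157,  0.137]), np.float64(8.4))
```

View pics/c6.png

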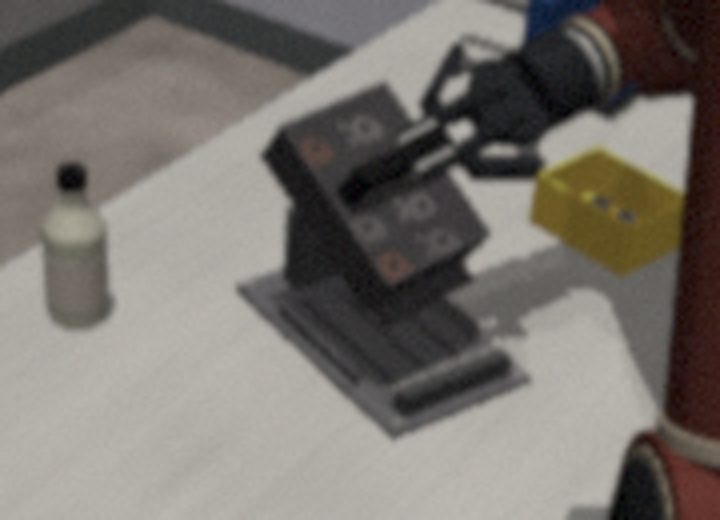

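View pics/c6s.png

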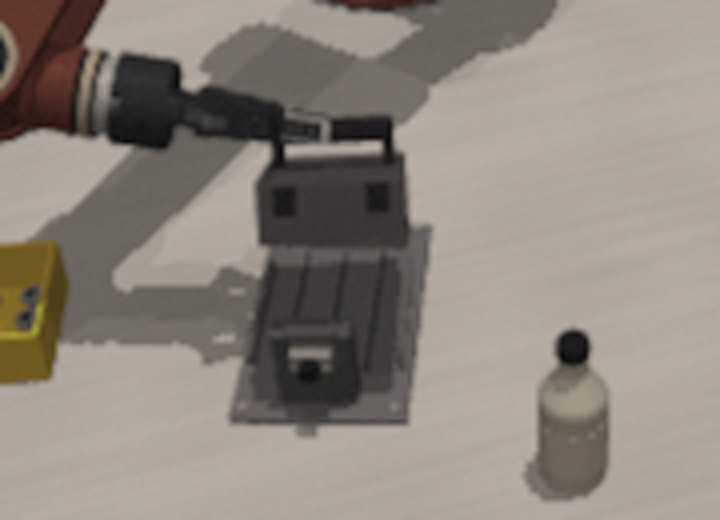

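View pics/wrist6.png

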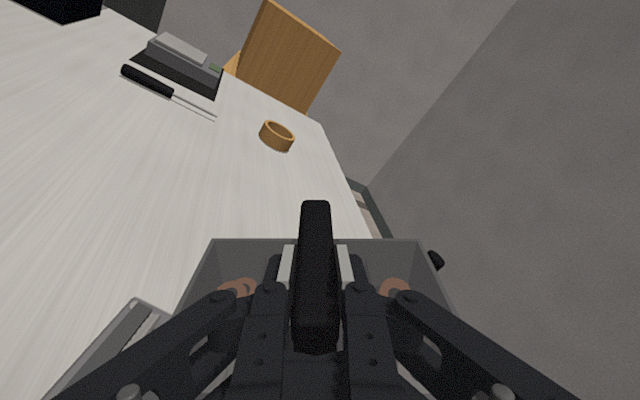

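```bash
cat > ov.py <<'E'
import sys,cv2
from plan import *
from h import proj,CAM
from station import imaging
tag=sys.argv[1]
c,Rc=case_now()
B=np.array([[x,y,z] for x in(-70,90) for y in(-58,58) for z in(-25,25)])/1e3
E=[(i,j) for i in range(8) for j in range(i) if (B[i]!=B[j]).sum()==1]
Tg=np.array([[-90,-50,-25],[-90,50,-25],[-70,50,-25],[-70,-50,-25]])/1e3
P=np.array([[-115.5,-75,0],[-115.5,75,0],[130.5,75,0],[130.5,-75,0]])/1e3
Lp=np.array([[-81,-56,20],[-81,56,20],[-91,56,22],[-91,-56,22]])/1e3
for n,(x0,x1,y0,y1) in {"side":(280,410,110,230),"scene":(220,310,170,270)}.items():
    im=imaging.get_image(n)["color"][:,:,::-1].copy()[y0:y1,x0:x1]; s=6 if n=="side" else 6
    im=cv2.resize(im,None,fx=s,fy=s,interpolation=cv2.INTER_CUBIC); raw=im.copy()
    pr=lambda X:[tuple(int(v) for v in ((q-[x0,y0]+.5)*s)) for q in proj(CAM[n],X)]
    b=pr(c+B@Rc.T)
    for i,j in E: cv2.line(im,b[i],b[j],(0,255,0),1)
    cv2.polylines(im,[np.array(pr(c+Tg@Rc.T))],True,(0,255,255),1)
    cv2.polylines(im,[np.array(pr(DO+(P+[0,0,.008])@Rd.T))],True,(0,0,255),1)
    cv2.polylines(im,[np.array(pr(DO+(Lp+[0,0,.008])@Rd.T))],True,(255,0,255),1)
    cv2.imwrite(f"pics/ov_{n}{tag}.png",im[:600,:800])
E
python3 ov.py 6
```

```text
(no output)
```

View pics/ov_side6.png

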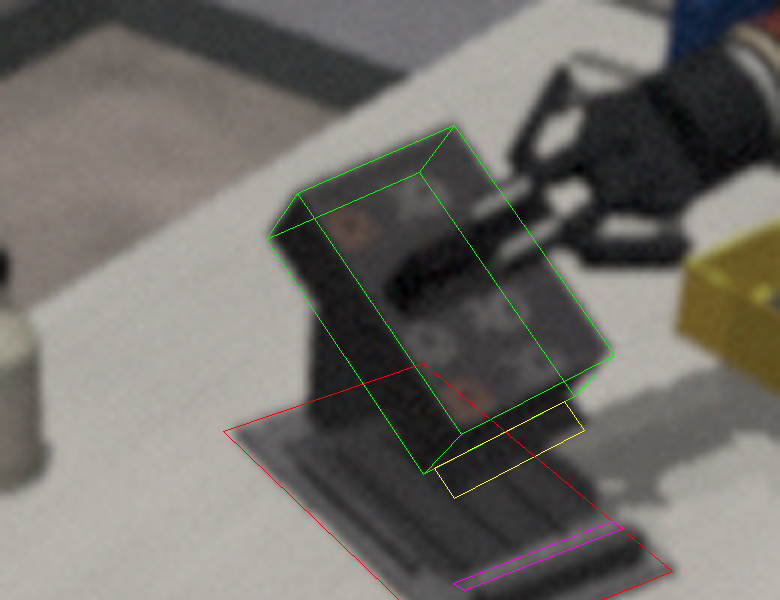

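View pics/ov_scene6.png

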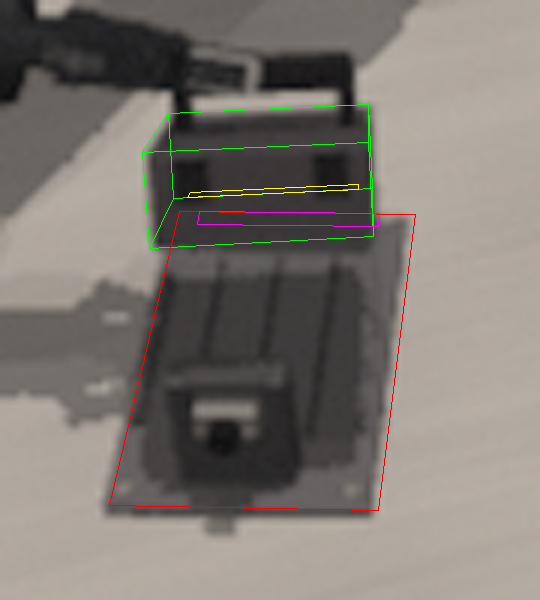

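```bash
python3 - <<'E'
from plan import *
from h import proj
d=np.load("wrist6.npz"); cam=(d["K"],d["R"],d["t"]); c,Rc=case_now()
for l in [(-70,58,25),(90,58,25),(0,50,65),(20,50,65),(0,-50,65)]: print(l,proj(cam,c+Rc@(np.array(l)/1e3)).round(1))
s=CAM=None
from h import CAM
for l in [(90,-58,-25),(90,58,-25),(90,-58,25),(90,58,25)]: print(l,((proj(CAM["scene"],c+Rc@(np.array(l)/1e3))-[220,170]+.5)*6).round(0))
E
python3 - <<'E'
import cv2
im=cv2.imread("pics/scene6.png")[180:220,235:290]; cv2.imwrite("pics/z6.png",cv2.resize(im,None,fx=14,fy=14,interpolation=cv2.INTER_CUBIC))
E
```

```text
(-70, 58, 25) [[210.7 235.5]]
(90, 58, 25) [[418.2 235.1]]
(0, 50, 65) [[299.4 194.5]]
(20, 50, 65) [[328.8 194.4]]
(0, -50, 65) [[287.5 316.8]]
(90, -58, -25) [[152. 247.]]
(90, 58, -25) [[376. 236.]]
(90, -58, 25) [[146. 152.]]
(90, 58, 25) [[371. 141.]]
```

View pics/z6.png

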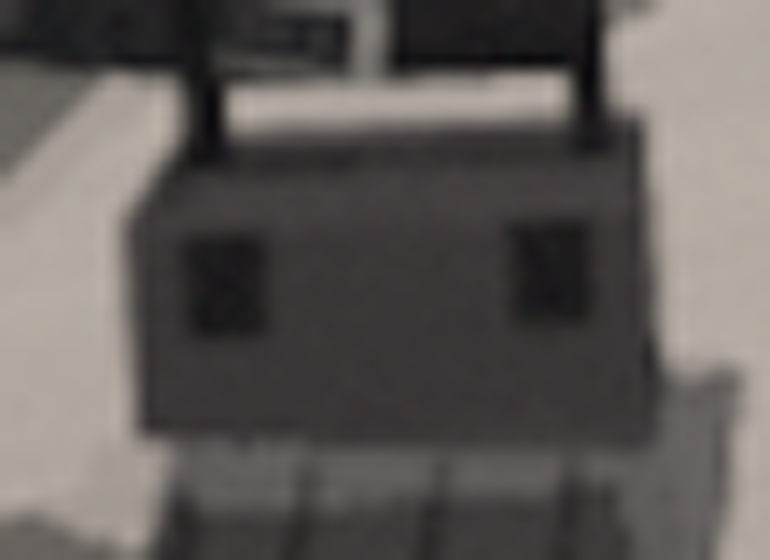

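Run:
```python
from plan import *
from h import proj,CAM
import cv2
P=np.array([[-115.5,-75,0],[-115.5,75,0],[130.5,75,0],[130.5,-75,0]])/1e3
Lp=np.array([[-81,-56,20],[-81,56,20],[-91,56,22],[-91,-56,22]])/1e3
Gd=np.array([[-50,62,0],[70,62,0]])/1e3
im=cv2.imread("pics/side6.png"); x0,y0,s=310,165,8; c=cv2.resize(im[y0:y0+60,x0:x0+90],None,fx=s,fy=s,interpolation=cv2.INTER_CUBIC); raw=c.copy()
pr=lambda X:np.array([[int(v) for v in ((q-[x0,y0]+.5)*s)] for q in proj(CAM["side"],DO+(X+[0,0,.008])@Rd.T)])
cv2.polylines(c,[pr(P)],True,(0,0,255),1);cv2.polylines(c,[pr(Lp)],True,(255,0,255),1);cv2.polylines(c,[pr(Gd)],False,(0,255,0),1)
cv2.imwrite("pics/z7.png",c)
```

```text
(no output)
```

View pics/z7.png

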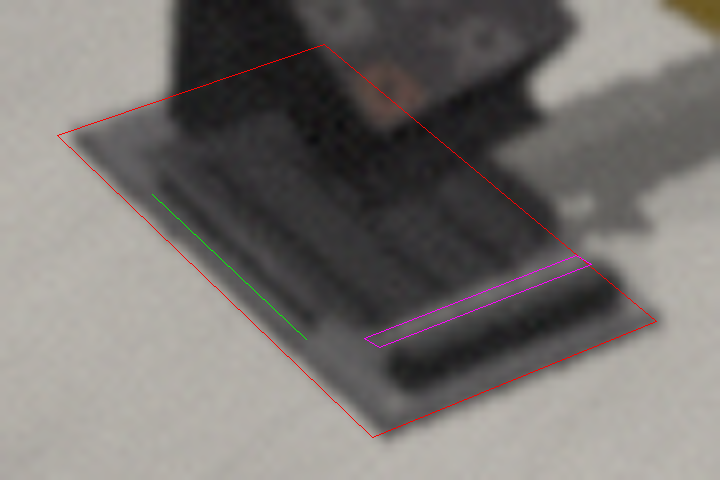

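```bash
sed -i 's/DO=np.array(\[.5666,-.1739,0\])/DO=np.array([.5656,-.1767,0])/' kin.py
python3 - <<'E'
from plan import *
report()
for tilt,tip in [(32,(-64,0,25)),(32,(-70,0,8)),(31,(-76,0,5)),(30,(-82,0,5))]: print(tip,want(tilt,tip)[:2])
E
```

```text
tip [-60.8   4.   68.8] front bot [ 90.4  26.4 163.9] tilt 31.9 yaw 8.4 roll -1.7
(-64, 0, 25) ([0.005, -0.0349, -0.0264], -0.002)
(-70, 0, 8) ([0.0085, -0.0457, -0.0404], -0.002)
(-76, 0, 5) ([0.0092, -0.0467, -0.0457], 0.016)
(-82, 0, 5) ([0.0093, -0.0453, -0.0493], 0.034)
```

```bash
python3 -m jog '[[[0.002,-0.015,-0.011,0,1],[0.004,-0.03,-0.022,0,1],[0.006,-0.037,-0.029,0,1],[0.007,-0.042,-0.035,0,1],[0.0085,-0.0457,-0.0404,0,1],[0.0085,-0.0457,-0.0404,0,1]]]' 70
python3 - <<'E'
from plan import *
report()
for tilt,tip in [(31,(-76,0,5)),(30,(-82,0,5)),(27,(-84,0,4))]: print(tip,want(tilt,tip)[:2])
E
python3 ov.py 7
```

```text
t: 25.3
tool_pos: [0.5419, -0.1597, 0.1359]
tool_rot: [0.741, 0.772, 1.035]
contact_force: [-0.9, 1.0, -5.7]
opening: 0.0185
tip [-71.1   0.4   7.1] front bot [ 80.3  22.7 101.9] tilt 31.8 yaw 8.4 roll -1.7
(-76, 0, 5) ([0.0002, -0.0006, -0.0042], 0.014)
(-82, 0, 5) ([0.0003, 0.0008, -0.0079], 0.032)
(-84, 0, 4) ([0.0006, -0.0046, -0.0062], 0.086)
```

View pics/ov_side7.png

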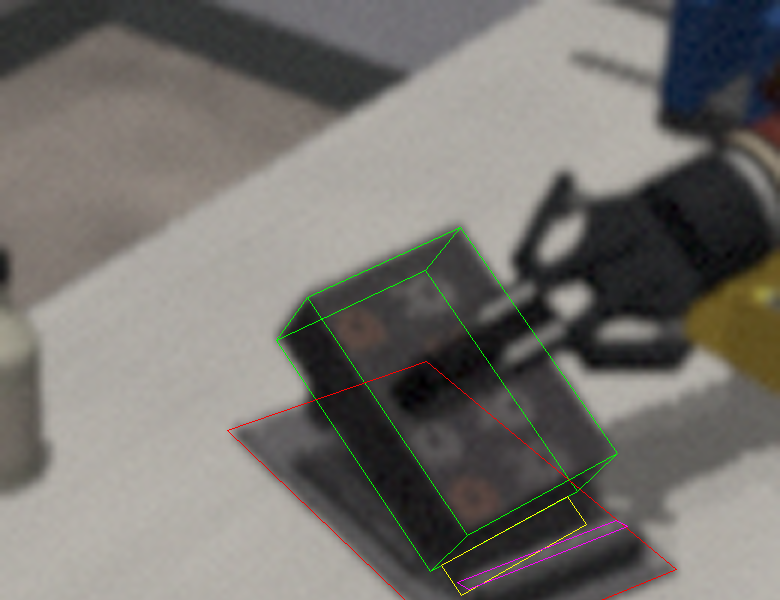

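```bash
python3 -m jog '[[[0,0,-0.003,0.01,1],[0.0002,0.0002,-0.0055,0.02,1],[0.0003,0.0008,-0.0079,0.032,1],[0.0003,0.0008,-0.0079,0.032,1]]]'
python3 - <<'E'
from plan import *
report()
for tilt,tip in [(27,(-83,0,4)),(25,(-85,0,3)),(22,(-86,0,3)),(20,(-87,0,3))]: print(tip,want(tilt,tip)[:2])
E
```

```text
t: 25.8
tool_pos: [0.5357, -0.1586, 0.1336]
tool_rot: [0.766, 0.789, 1.023]
contact_force: [1.0, -0.9, -5.6]
opening: 0.0189
tip [-80.8  -0.6   6.1] front bot [73.4 20.8 96.4] tilt 30.1 yaw 7.9 roll -1.6
(-83, 0, 4) ([0.0011, -0.0063, 0.0014], 0.056)
(-85, 0, 3) ([0.0013, -0.0099, 0.0017], 0.092)
(-86, 0, 3) ([0.0013, -0.0153, 0.0043], 0.146)
(-87, 0, 3) ([0.0013, -0.0188, 0.0056], 0.181)
```

```bash
python3 -m jog '[[[0.0008,-0.003,-0.001,0.03,1],[0.001,-0.0055,-0.001,0.05,1],[0.001,-0.006,-0.001,0.056,1],[0.001,-0.006,-0.001,0.056,1]]]'
python3 - <<'E'
from plan import *
report()
for tilt,tip in [(25,(-86,0,3)),(22,(-87,0,3)),(20,(-87,0,3)),(17,(-88,0,2.5))]: print(tip,want(tilt,tip)[:2])
E
python3 ov.py 8
```

```text
t: 26.2
tool_pos: [0.5384, -0.1598, 0.1282]
tool_rot: [0.814, 0.819, 1.004]
contact_force: [2.9, -0.1, -4.7]
opening: 0.0188
tip [-84.3  -0.4   3.4] front bot [74.7 19.2 85.3] tilt 27.1 yaw 7.0 roll -1.3
(-86, 0, 3) ([0.0004, -0.0033, 0.0012], 0.037)
(-87, 0, 3) ([0.0005, -0.0085, 0.0042], 0.091)
(-87, 0, 3) ([0.0005, -0.0123, 0.0066], 0.127)
(-88, 0, 2.5) ([0.0006, -0.0183, 0.0088], 0.18)
```

View pics/ov_side8.png

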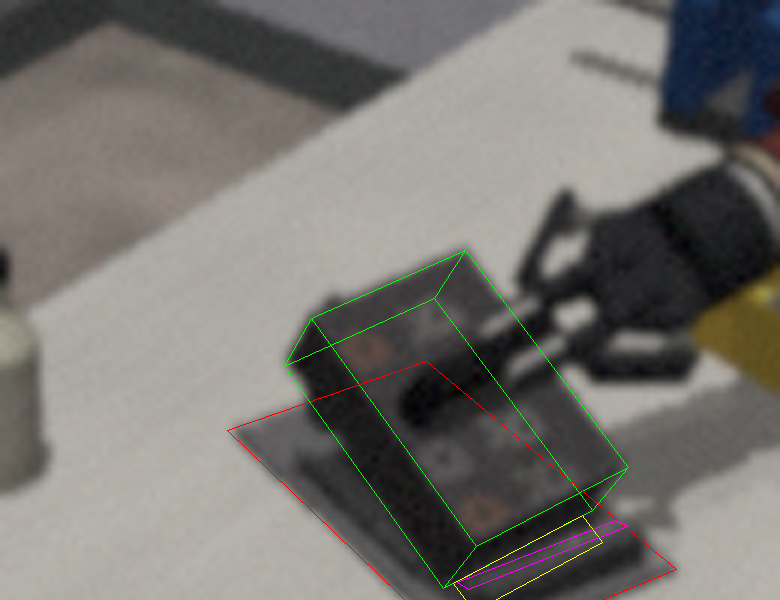

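```bash
python3 -m jog '[[[0.0004,-0.0025,0.001,0.03,1],[0.0004,-0.005,0.002,0.055,1],[0.0005,-0.0075,0.003,0.08,1],[0.0005,-0.01,0.0045,0.105,1],[0.0005,-0.0123,0.006,0.127,1]]]'
python3 - <<'E'
from plan import *
report()
for tilt,tip in [(17,(-87,0,2.5)),(14,(-87.5,0,2.5)),(11,(-88,0,2)),(8,(-88,0,1.5))]: print(tip,want(tilt,tip)[:2])
E
```

```text
t: 26.8
tool_pos: [0.5492, -0.1651, 0.1203]
tool_rot: [0.922, 0.89, 0.957]
contact_force: [4.1, -2.0, -4.4]
opening: 0.0187
tip [-86.7  -0.4   3.1] front bot [81.8 15.  64.5] tilt 20.0 yaw 5.2 roll -0.7
(-87, 0, 2.5) ([0.0005, -0.0058, 0.0035], 0.053)
(-87.5, 0, 2.5) ([0.0005, -0.0113, 0.0068], 0.107)
(-88, 0, 2) ([0.0006, -0.0175, 0.0096], 0.16)
(-88, 0, 1.5) ([0.0007, -0.024, 0.0125], 0.214)
```

```bash
python3 -m jog '[[[0.0004,-0.003,0.002,0.028,1],[0.0005,-0.0058,0.0036,0.053,1],[0.0005,-0.0085,0.0054,0.08,1],[0.0005,-0.0115,0.007,0.107,1],[0.0006,-0.0145,0.0086,0.134,1],[0.0006,-0.0175,0.01,0.16,1]]]'
python3 - <<'E'
from plan import *
report()
for tilt,tip in [(8,(-88,0,1.5)),(5,(-88,0,1)),(3,(-88.5,0,0.5)),(0,(-88.5,0,0))]: print(tip,want(tilt,tip)[:2])
E
python3 ov.py 9
```

```text
t: 27.4
tool_pos: [0.5568, -0.1688, 0.1193]
tool_rot: [1.061, 0.972, 0.938]
contact_force: [-45.9, 13.4, 48.0]
opening: 0.019
tip [-94.1   1.4  13.4] front bot [81.9 15.1 48.9] tilt 11.4 yaw 4.4 roll 1.3
(-88, 0, 1.5) ([0.0004, -0.0191, 0.008], 0.06)
(-88, 0, 1) ([0.0005, -0.0253, 0.0115], 0.113)
(-88.5, 0, 0.5) ([0.0006, -0.0296, 0.0132], 0.148)
(-88.5, 0, 0) ([0.0007, -0.036, 0.0163], 0.202)
```

View pics/ov_side9.png

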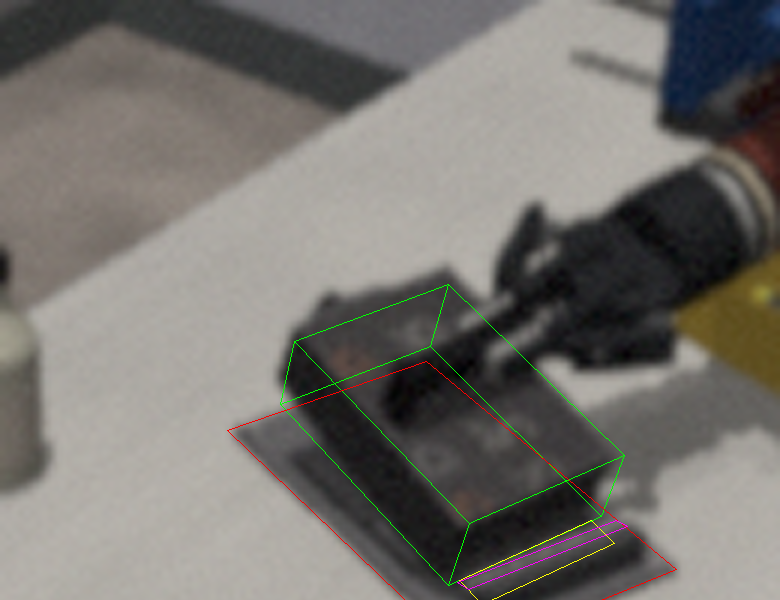

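View pics/ov_scene9.png

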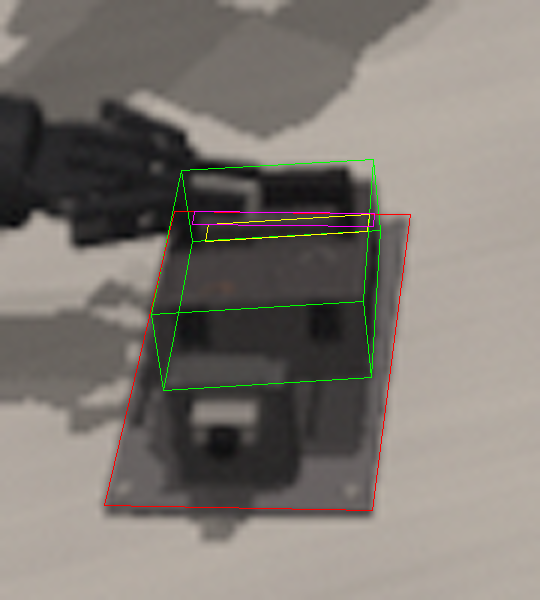

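```bash
python3 st.py
python3 - <<'E'
from plan import *
report()
import cv2
from station import imaging
im=imaging.get_image("wrist")["color"][:,:,::-1]; cv2.imwrite("pics/w10.png",im)
im=imaging.get_image("side")["color"][:,:,::-1]; cv2.imwrite("pics/s10.png",cv2.resize(im[135:215,310:410],None,fx=7,fy=7,interpolation=cv2.INTER_CUBIC))
im=imaging.get_image("scene")["color"][:,:,::-1]; cv2.imwrite("pics/sc10.png",cv2.resize(im[180:260,235:300],None,fx=7,fy=7,interpolation=cv2.INTER_CUBIC))
E
```

```text
t27.50 q [-0.853  0.508  1.707  1.079  1.885 -0.974] p [ 0.5568 -0.1687  0.1193] F [-41.8  11.3  43.5] op 0.019
[[ 0.291 -0.14   0.946]
 [ 0.941  0.222 -0.257]
 [-0.174  0.965  0.197]]
tip [-93.9   1.4  13.3] front bot [81.9 15.1 49. ] tilt 11.4 yaw 4.4 roll 1.3
```

View pics/w10.png

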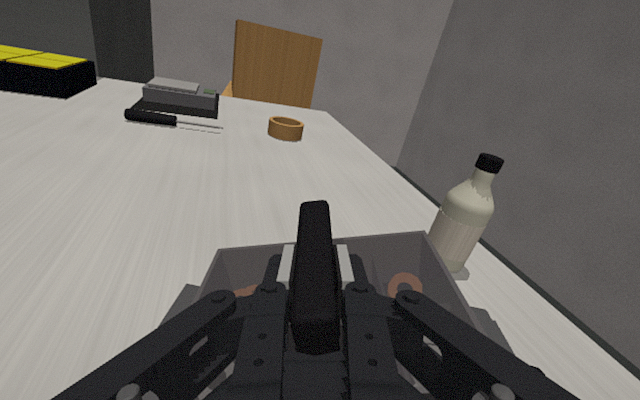

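View pics/s10.png

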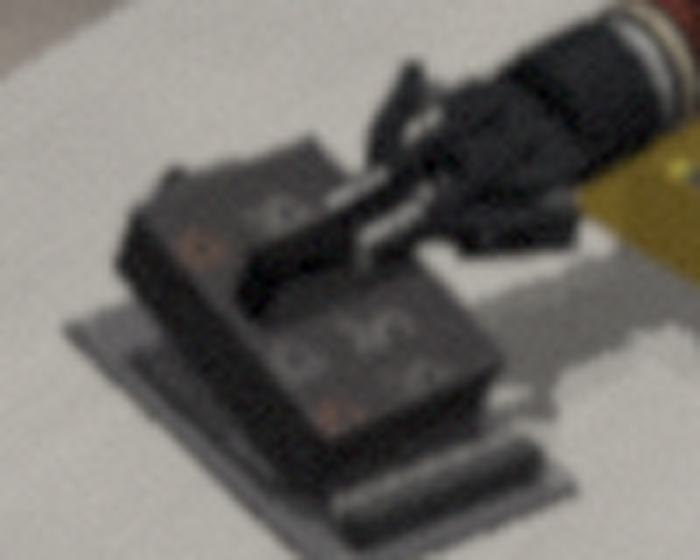

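View pics/sc10.png

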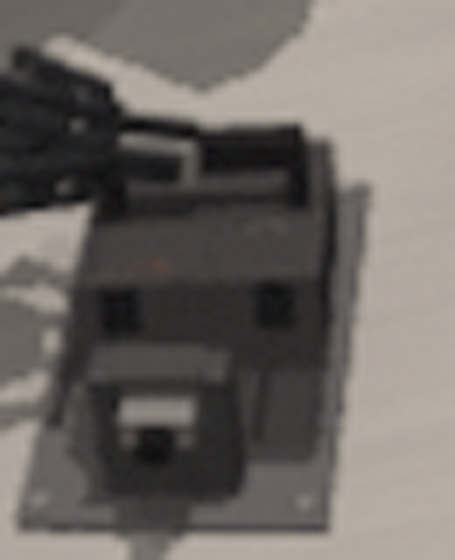

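Run:
```python
from plan import *
p,T,o=cur()
F=o["contact_force"]; t=o["wrist_torque"]; print(F,t,"dock F",(Rd.T@F).round(1),"tau",(Rd.T@t).round(2))
print("tcp dock mm",(indock(p)*1e3).round(1), "wrist-back", (indock(p-.2785*T[:,0])*1e3).round(0))
```

```text
[-40.0298837   11.52648181  41.78731154] [ 4.22140826 -3.2711468   5.27242612] dock F [-41.6  -2.6  41.8] tau [ 5.08 -1.66  5.27]
tcp dock mm [-10.9   4.6 111.3] wrist-back [   1. -269.  160.]
```

```bash
cat > sh.py <<'E'
import sys
from plan import *
p,T,o=cur(); 
for a in sys.argv[1:]:
    d=np.array([float(v) for v in a.split(",")])/1e3; print(a,(T.T@Rd@d).round(4).tolist())
print("F dock",(Rd.T@o["contact_force"]).round(1)); report()
E
python3 sh.py -4,0,-1 -5,0,-2 1,0,0 0,1,0 0,0,1
```

```text
-4,0,-1 [0.0003, -0.0001, -0.0041]
-5,0,-2 [0.0006, -0.0009, -0.0053]
1,0,0 [-0.0, -0.0002, 0.001]
0,1,0 [0.001, 0.0002, 0.0001]
0,0,1 [-0.0002, 0.001, 0.0002]
F dock [-41.6  -2.6  41.8]
tip [-93.9   1.4  13.3] front bot [82.  15.  49.1] tilt 11.5 yaw 4.4 roll 1.3
```

```bash
python3 -m jog '[[[0.0003,-0.0001,-0.003,0,1],[0.0003,-0.0001,-0.005,0,1],[0.0003,-0.0001,-0.005,0,1]]]'; python3 sh.py 0,0,-1
python3 - <<'E'
import cv2
from station import imaging
im=imaging.get_image("wrist")["color"][:,:,::-1]; cv2.imwrite("pics/w11.png",im[180:400])
im=imaging.get_image("side")["color"][:,:,::-1]; cv2.imwrite("pics/s11.png",cv2.resize(im[135:215,310:410],None,fx=7,fy=7,interpolation=cv2.INTER_CUBIC))
E
```

```text
t: 27.95
tool_pos: [0.552, -0.1671, 0.1194]
tool_rot: [1.059, 0.97, 0.94]
contact_force: [-2.3, -1.0, 5.3]
opening: 0.0189
0,0,-1 [0.0002, -0.001, -0.0002]
F dock [-1.8 -1.7  5.3]
tip [-98.9   1.4  13.3] front bot [77.  15.1 49.3] tilt 11.5 yaw 4.5 roll 1.4
```

View pics/w11.png

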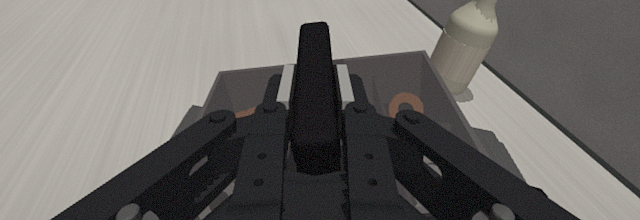

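View pics/s11.png

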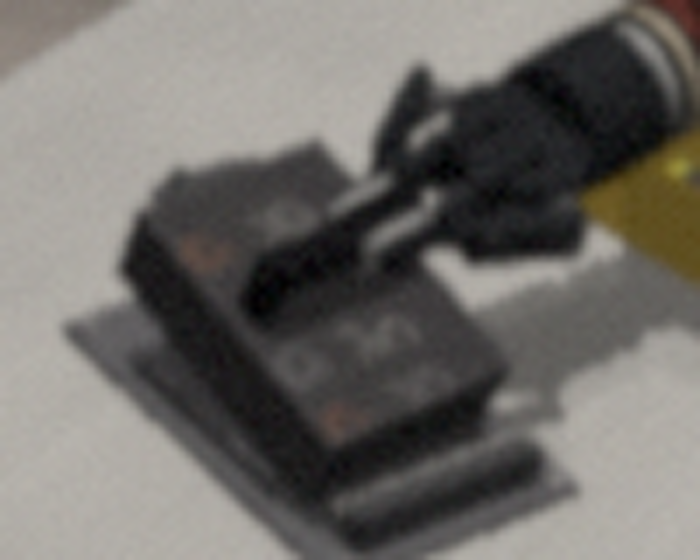

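```bash
python3 - <<'E'
from plan import *
from h import proj
from station import imaging
d=imaging.get_image("wrist"); cam=(d["intrinsics"],d["R"],d["t"])
p,T,o=cur(); Gp,GR=np.array(G["p"]),np.array(G["R"])
obs=[((220,253),(-70,58,25)),((427,233),(90,58,25)),((302,203),(0,50,65)),((329,203),(20,50,65))]
def pose(v):
    Q=R.from_rotvec([v[0],0,v[1]]).as_matrix(); bar=Gp+GR@[.01,0,.055]
    R2=Q@GR; b2=bar+[0,v[2],v[3]]
    return b2-R2@[.01,0,.055],R2
def f(v):
    c,Rr=pose(v); return np.concatenate([proj(cam,p+T@(c+Rr@(np.array(l)/1e3)))[0]-u for u,l in obs]+[np.array([v[2],v[3]])*300])
print(f([0,0,0,0]).round(1)); r=least_squares(f,[0,0,0,0]); print(r.x,r.fun.round(1))
c,Rr=pose(r.x)
json.dump({"p":c.tolist(),"R":Rr.tolist()},open("grasp2.json","w"))
E
cp grasp.json grasp_old.json; cp grasp2.json grasp.json; python3 sh.py 0,0,-1
```

```text
[-10.9 -14.5  -8.8   5.5  -3.5  -5.4  -0.9  -5.4   0.    0. ]
[-0.1087486  -0.01807623 -0.00286728  0.00398557] [-1.   0.5 -0.8 -0.2 -0.5  1.3  1.8 -1.7 -0.9  1.2]
0,0,-1 [0.0002, -0.001, -0.0002]
F dock [-3.2 -0.7  7. ]
tip [-83.1  -1.2   3. ] front bot [87.6 15.7 57.6] tilt 17.6 yaw 5.7 roll 0.1
```

```bash
cat > barp.py <<'E'
from plan import *
def barshift(t,turn,off=(0,0,0),tipx=-89.5,tipz=0.5):
    p,T,_=cur(); b=np.array(G["p"])+np.array(G["R"])@[.01,0,.055]
    a=np.radians(t); tgt=np.array([tipx+100*np.cos(a)-80*np.sin(a),0,tipz+100*np.sin(a)+80*np.cos(a)])+off
    w=DO+Rd@(tgt/1e3+[0,0,.008]); T2=T@R.from_euler('x',turn).as_matrix()
    return (T.T@(w-T2@b-p)).round(4).tolist(),turn
def jaw():
    p,T,_=cur(); z=Rd.T@T[:,2]; print("jaw tilt",np.degrees(np.arcsin(z[2])).round(1),"yaw",np.degrees(np.arctan2(z[1],z[0])).round(1),"bar",(indock(p+T@(np.array(G["p"])+np.array(G["R"])@[.01,0,.055]))*1e3).round(1))
if __name__=="__main__":
    jaw()
    for t,tu in [(17,0),(15,.02),(13,.05),(11,.08),(9,.11),(7,.14),(5,.16),(3,.18),(0,.2)]: print(t,barshift(t,tu))
E
python3 barp.py
```

```text
jaw tilt 11.4 yaw 4.6 bar [-12.4   5.6 109.6]
17 ([-0.0047, -0.0031, -0.0058], 0)
15 ([-0.0044, -0.0063, -0.0027], 0.02)
13 ([-0.0041, -0.0096, 0.0003], 0.05)
11 ([-0.0038, -0.0129, 0.0031], 0.08)
9 ([-0.0034, -0.0164, 0.0059], 0.11)
7 ([-0.0031, -0.0199, 0.0086], 0.14)
5 ([-0.0026, -0.0236, 0.0111], 0.16)
3 ([-0.0022, -0.0273, 0.0134], 0.18)
0 ([-0.0015, -0.0331, 0.0167], 0.2)
```

```bash
python3 -m jog '[[[-0.002,-0.001,-0.002,0,1],[-0.004,-0.002,-0.004,0,1],[-0.0047,-0.003,-0.0058,0,1],[-0.0047,-0.003,-0.0058,0,1]]]' 22; python3 sh.py 0,0,-1; python3 barp.py
python3 - <<'E'
import cv2
from station import imaging
im=imaging.get_image("wrist")["color"][:,:,::-1]; cv2.imwrite("pics/w12.png",im[180:400])
im=imaging.get_image("side")["color"][:,:,::-1]; cv2.imwrite("pics/s12.png",cv2.resize(im[135:215,310:410],None,fx=7,fy=7,interpolation=cv2.INTER_CUBIC))
E
```

```text
t: 28.5
tool_pos: [0.5485, -0.1711, 0.1174]
tool_rot: [1.061, 0.961, 0.939]
contact_force: [10.3, 4.0, 2.5]
opening: 0.0187
0,0,-1 [0.0002, -0.001, -0.0002]
F dock [8.4 7.2 2.5]
tip [-84.7  -5.3   0.7] front bot [85.8 10.4 56.1] tilt 17.9 yaw 5.3 roll 0.3
jaw tilt 11.7 yaw 4.2 bar [-14.5   0.7 107.6]
17 ([-0.0003, -0.0009, -0.0031], 0)
15 ([-0.0, -0.0041, 0.0], 0.02)
13 ([0.0003, -0.0073, 0.003], 0.05)
11 ([0.0006, -0.0107, 0.0059], 0.08)
9 ([0.001, -0.0142, 0.0086], 0.11)
7 ([0.0014, -0.0177, 0.0113], 0.14)
5 ([0.0018, -0.0214, 0.0138], 0.16)
3 ([0.0023, -0.0252, 0.0161], 0.18)
0 ([0.003, -0.031, 0.0193], 0.2)
```

View pics/w12.png

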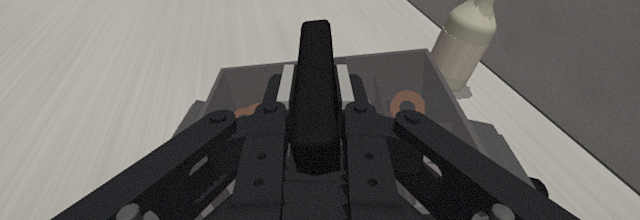

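View pics/s12.png

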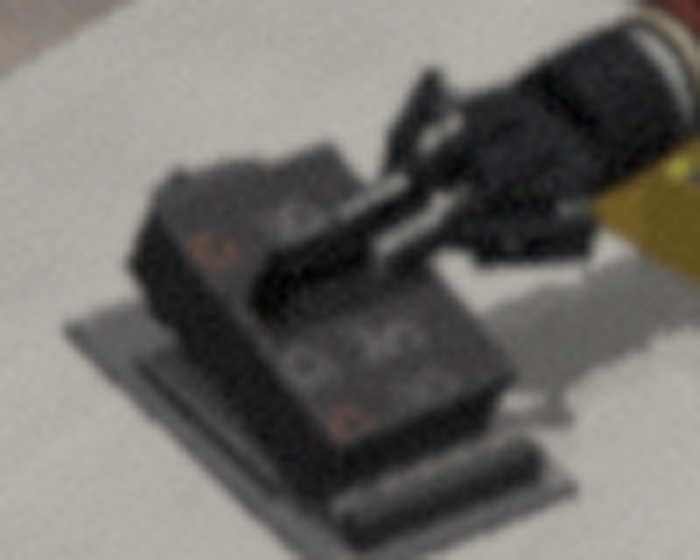

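```bash
python3 -m jog '[[[0,-0.002,-0.001,0.02,1],[0,-0.004,0,0.04,1],[0.0003,-0.006,0.001,0.06,1],[0.0003,-0.0075,0.002,0.08,1],[0.0003,-0.0075,0.002,0.08,1]]]' 25; python3 sh.py 0,0,-1; python3 barp.py
python3 - <<'E'
import cv2
from station import imaging
im=imaging.get_image("wrist")["color"][:,:,::-1]; cv2.imwrite("pics/w13.png",im[180:400])
im=imaging.get_image("side")["color"][:,:,::-1]; cv2.imwrite("pics/s13.png",cv2.resize(im[135:215,310:410],None,fx=7,fy=7,interpolation=cv2.INTER_CUBIC))
E
```

```text
t: 29.1
tool_pos: [0.5549, -0.1751, 0.111]
tool_rot: [1.127, 0.998, 0.901]
contact_force: [10.5, -4.0, 0.6]
opening: 0.0187
0,0,-1 [0.0002, -0.001, -0.0001]
F dock [11.2 -0.2  0.6]
tip [-85.4  -5.8  -0.3] front bot [89.1  6.4 42.2] tilt 13.7 yaw 4.0 roll 0.5
jaw tilt 7.4 yaw 2.9 bar [ -7.2  -1.  101. ]
17 ([0.0004, 0.0066, -0.0092], 0)
15 ([0.0007, 0.0037, -0.0059], 0.02)
13 ([0.0011, 0.0006, -0.0027], 0.05)
11 ([0.0015, -0.0025, 0.0005], 0.08)
9 ([0.0019, -0.0058, 0.0035], 0.11)
7 ([0.0023, -0.0091, 0.0064], 0.14)
5 ([0.0027, -0.0126, 0.0091], 0.16)
3 ([0.0032, -0.0162, 0.0118], 0.18)
0 ([0.004, -0.0217, 0.0154], 0.2)
```

View pics/w13.png

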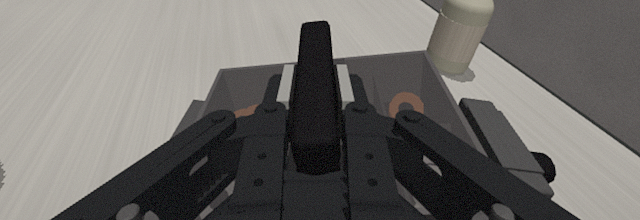

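View pics/s13.png

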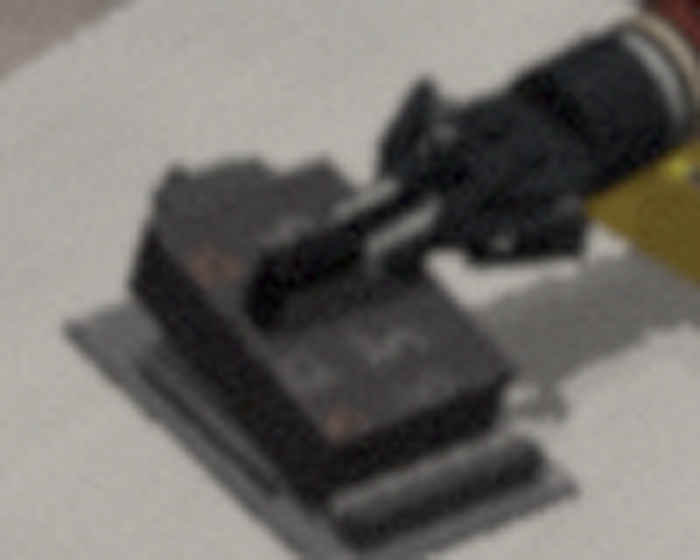

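Run:
```python
from barp import *
for t,tu in [(12,.02),(10,.04),(8,.06),(6,.08),(4,.10),(2,.12),(0,.13)]: print(t,barshift(t,tu,tipx=-87.5,tipz=0))
```

```text
12 ([0.0013, -0.0018, 0.0007], 0.02)
10 ([0.0017, -0.0051, 0.0038], 0.04)
8 ([0.0021, -0.0084, 0.0067], 0.06)
6 ([0.0026, -0.0118, 0.0095], 0.08)
4 ([0.003, -0.0153, 0.0122], 0.1)
2 ([0.0035, -0.019, 0.0148], 0.12)
0 ([0.004, -0.0227, 0.0172], 0.13)
```

```bash
python3 -m jog '[[[0.0012,-0.002,0.0005,0.02,1],[0.0015,-0.0035,0.002,0.03,1],[0.0017,-0.005,0.0035,0.04,1],[0.0019,-0.0067,0.005,0.05,1],[0.0021,-0.0084,0.0065,0.06,1],[0.0021,-0.0084,0.0065,0.06,1]]]' 25; python3 sh.py 0,0,-1
python3 - <<'E'
from barp import *
jaw()
for t,tu in [(10,.0),(8,.0),(6,.02),(4,.04),(2,.06),(0,.07)]: print(t,barshift(t,tu,tipx=-87.5,tipz=0))
import cv2
from station import imaging
im=imaging.get_image("side")["color"][:,:,::-1]; cv2.imwrite("pics/s14.png",cv2.resize(im[135:215,310:410],None,fx=7,fy=7,interpolation=cv2.INTER_CUBIC))
E
```

```text
t: 29.8
tool_pos: [0.5626, -0.1768, 0.1036]
tool_rot: [1.179, 1.031, 0.876]
contact_force: [3.7, -2.0, 5.2]
opening: 0.0189
0,0,-1 [0.0002, -0.001, -0.0001]
F dock [ 4.2 -0.6  5.2]
tip [-83.7  -4.1  -3. ] front bot [93.2  6.3 28.9] tilt 10.2 yaw 3.4 roll 0.6
jaw tilt 4.0 yaw 2.3 bar [ 0.5 -0.1 93.4]
10 ([-0.0003, 0.0029, -0.0032], 0.0)
8 ([0.0001, -0.0003, -0.0001], 0.0)
6 ([0.0005, -0.0035, 0.0029], 0.02)
4 ([0.001, -0.0069, 0.0058], 0.04)
2 ([0.0015, -0.0103, 0.0086], 0.06)
0 ([0.002, -0.0139, 0.0112], 0.07)
```

View pics/s14.png

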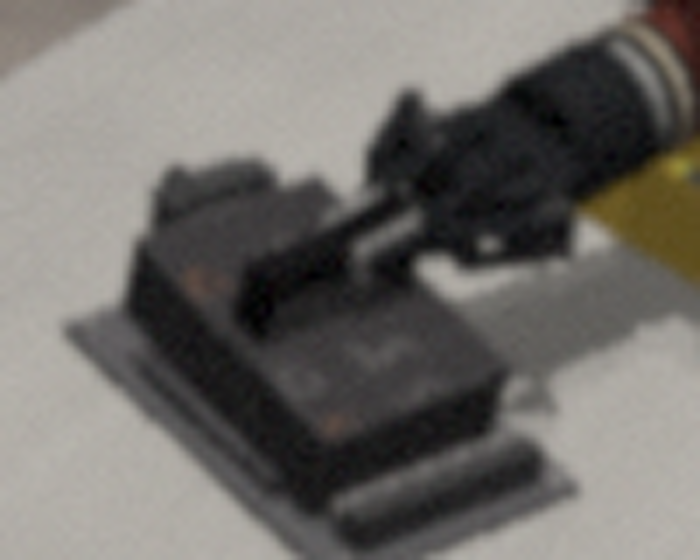

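```bash
python3 -m jog '[[[0.0003,-0.002,0.0014,0.01,1],[0.0005,-0.0037,0.003,0.02,1],[0.0008,-0.0053,0.0045,0.03,1],[0.001,-0.007,0.0058,0.04,1],[0.0012,-0.0087,0.0072,0.05,1],[0.0015,-0.0103,0.0086,0.06,1],[0.0015,-0.0103,0.0086,0.06,1]]]' 25; python3 sh.py 0,0,-1
python3 - <<'E'
from barp import *
jaw()
for t,tu in [(4,.0),(2,.0),(0,.02),(-1,.03)]: print(t,barshift(t,tu,tipx=-87.5,tipz=0))
import cv2
from station import imaging
im=imaging.get_image("side")["color"][:,:,::-1]; cv2.imwrite("pics/s15.png",cv2.resize(im[135:215,310:410],None,fx=7,fy=7,interpolation=cv2.INTER_CUBIC))
E
```

```text
t: 30.55
tool_pos: [0.5709, -0.1799, 0.0941]
tool_rot: [1.23, 1.065, 0.851]
contact_force: [-0.6, -3.6, 5.4]
opening: 0.0186
0,0,-1 [0.0002, -0.001, -0.0]
F dock [ 0.7 -3.6  5.4]
tip [-80.6  -3.5  -7.5] front bot [98.   5.4 13.6] tilt 6.7 yaw 2.8 roll 0.8
jaw tilt 0.5 yaw 1.8 bar [ 9.3 -0.1 83.7]
4 ([-0.0003, 0.0031, -0.0026], 0.0)
2 ([0.0002, -0.0002, 0.0004], 0.0)
0 ([0.0007, -0.0036, 0.0032], 0.02)
-1 ([0.0009, -0.0053, 0.0046], 0.03)
```

View pics/s15.png

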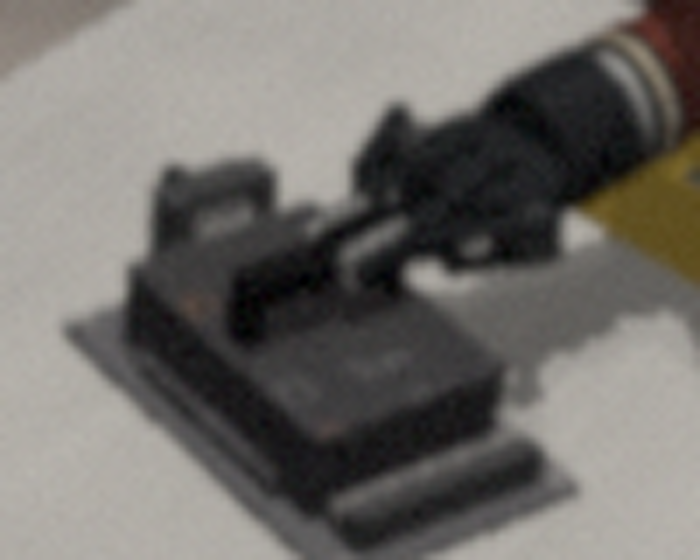

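```bash
python3 -m jog '[[[0.0004,-0.002,0.0014,0.01,1],[0.0007,-0.0036,0.0025,0.02,1],[0.001,-0.0055,0.003,0.025,1],[0.0012,-0.007,0.003,0.025,1],[0.0015,-0.0085,0.003,0.025,1],[0.0015,-0.0085,0.003,0.025,1]]]' 60; python3 sh.py 0,0,-1
python3 - <<'E'
from barp import *
jaw()
import cv2
from station import imaging
im=imaging.get_image("side")["color"][:,:,::-1]; cv2.imwrite("pics/s16.png",cv2.resize(im[135:215,310:410],None,fx=7,fy=7,interpolation=cv2.INTER_CUBIC))
im=imaging.get_image("wrist")["color"][:,:,::-1]; cv2.imwrite("pics/w16.png",im[150:400])
E
```

```text
t: 31.2
tool_pos: [0.5726, -0.182, 0.092]
tool_rot: [1.252, 1.075, 0.854]
contact_force: [-12.2, -6.9, 25.4]
opening: 0.0189
0,0,-1 [0.0002, -0.001, 0.0]
F dock [ -9.2 -10.6  25.4]
tip [-80.3  -4.1  -7.7] front bot [98.6  4.9  9.7] tilt 5.5 yaw 2.9 roll 1.4
jaw tilt -0.7 yaw 1.9 bar [11.5 -1.5 81.5]
```

View pics/s16.png

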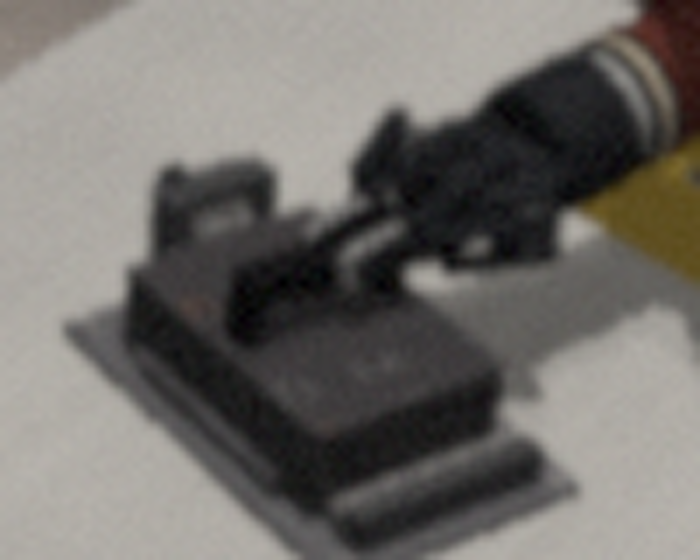

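View pics/w16.png

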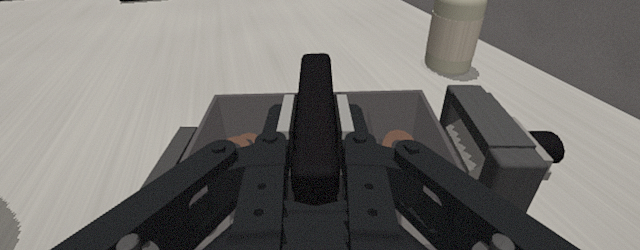

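```bash
python3 -m jog '[[[0.001,-0.005,0,0.03,1],[0.0015,-0.007,0,0.05,1],[0.002,-0.008,0,0.07,1],[0.002,-0.0085,0,0.08,1],[0.002,-0.0085,0,0.08,1],[0.002,-0.0085,0,0.08,1]]]' 90; python3 sh.py 0,0,-1
python3 - <<'E'
from barp import *
jaw()
import cv2
from station import imaging
im=imaging.get_image("wrist")["color"][:,:,::-1]; cv2.imwrite("pics/w17.png",im[150:400])
im=imaging.get_image("scene")["color"][:,:,::-1]; cv2.imwrite("pics/sc17.png",cv2.resize(im[180:260,235:300],None,fx=7,fy=7,interpolation=cv2.INTER_CUBIC))
E
```

```text
t: 31.9
tool_pos: [0.574, -0.1826, 0.0903]
tool_rot: [1.313, 1.108, 0.832]
contact_force: [-4.0, -1.5, 24.8]
opening: 0.0189
0,0,-1 [0.0001, -0.001, 0.0001]
F dock [-3.3 -2.7 24.8]
tip [-84.7  -2.9  -3.3] front bot [95.1  4.4  2.2] tilt 1.7 yaw 2.3 roll 2.0
jaw tilt -4.5 yaw 1.4 bar [12.8 -1.7 79.7]
```

View pics/w17.png

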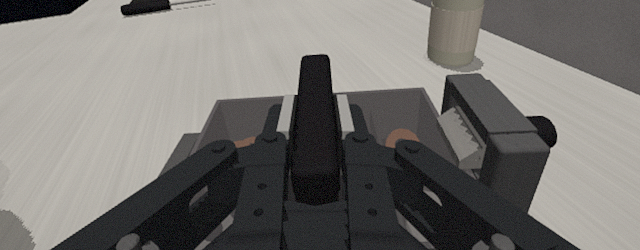

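View pics/sc17.png

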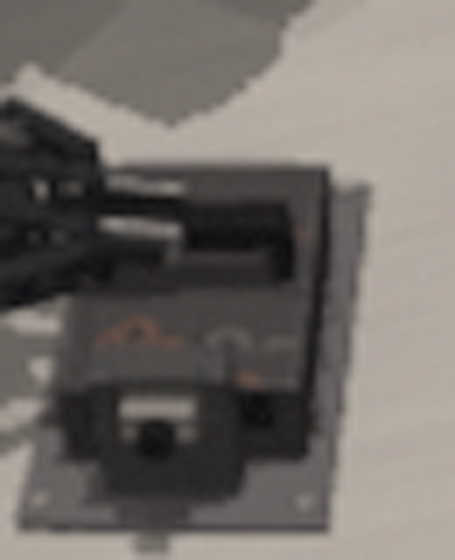

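```bash
python3 -m jog '[[[0,0,0,0,1],[0,0,0,0,1],[0,0,0,0,0.6],[0,0,0,0,0.3],[0,0,0,0,0],[0,0,0,0,-0.3],[0,0,0,0,-0.5],[0,0,0,0,-0.5]]]'; python3 sh.py 0,0,-1
python3 - <<'E'
import cv2
from station import imaging
im=imaging.get_image("wrist")["color"][:,:,::-1]; cv2.imwrite("pics/w18.png",im[150:400])
E
```

```text
t: 32.8
tool_pos: [0.5736, -0.1822, 0.0898]
tool_rot: [1.314, 1.109, 0.832]
contact_force: [-0.5, 0.2, -0.1]
opening: 0.0641
0,0,-1 [0.0001, -0.001, 0.0001]
F dock [-0.5  0.  -0.1]
tip [-85.4  -2.7  -3.7] front bot [94.4  4.8  1.5] tilt 1.7 yaw 2.4 roll 2.0
```

View pics/w18.png

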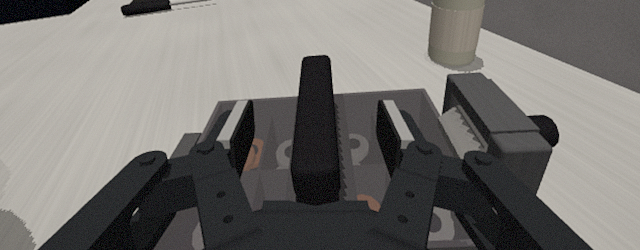

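Released, bolt visible over the lid edge. I back out along the fingers, then look.

```bash
python3 -m jog '[[[-0.02,0,0,0,-0.5],[-0.045,0,0,0,-0.5],[-0.075,0.002,0,0,-0.5],[-0.1,0.01,0,0,-0.5],[-0.12,0.03,0,0,-0.5],[-0.13,0.06,0,0,-0.5],[-0.13,0.1,0,0,-0.5],[-0.13,0.14,0,0,-0.5],[-0.13,0.18,0,0,-0.5],[-0.13,0.2,0,0,-0.5]]]'
python3 - <<'E'
import cv2
from station import imaging
im=imaging.get_image("wrist")["color"][:,:,::-1]; cv2.imwrite("pics/w19.png",im)
im=imaging.get_image("side")["color"][:,:,::-1]; cv2.imwrite("pics/s19.png",cv2.resize(im[120:220,310:430],None,fx=6,fy=6,interpolation=cv2.INTER_CUBIC))
im=imaging.get_image("scene")["color"][:,:,::-1]; cv2.imwrite("pics/sc19.png",cv2.resize(im[180:265,235:300],None,fx=7,fy=7,interpolation=cv2.INTER_CUBIC))
E
```

```text
t: 33.85
tool_pos: [0.5593, -0.2828, 0.3109]
tool_rot: [1.307, 1.107, 0.831]
contact_force: [0.5, -0.9, 0.5]
opening: 0.064
```

View pics/w19.png

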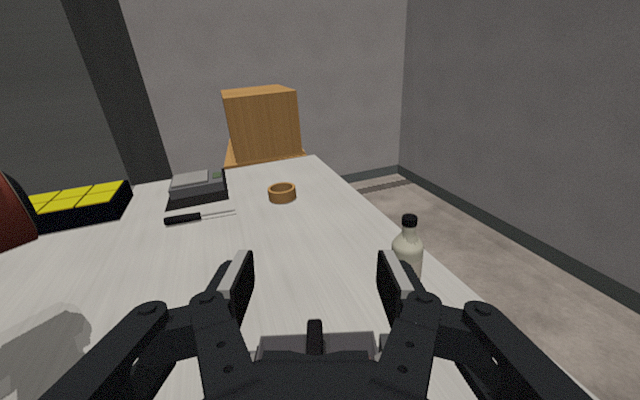

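View pics/s19.png

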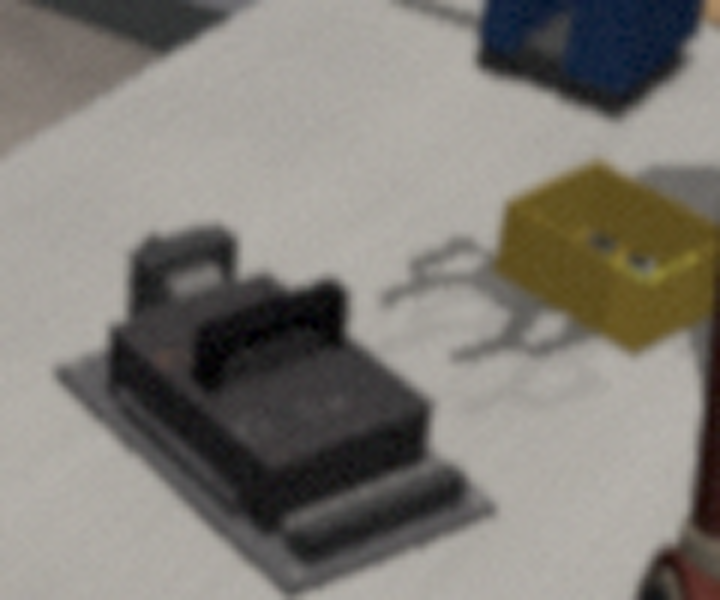

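View pics/sc19.png

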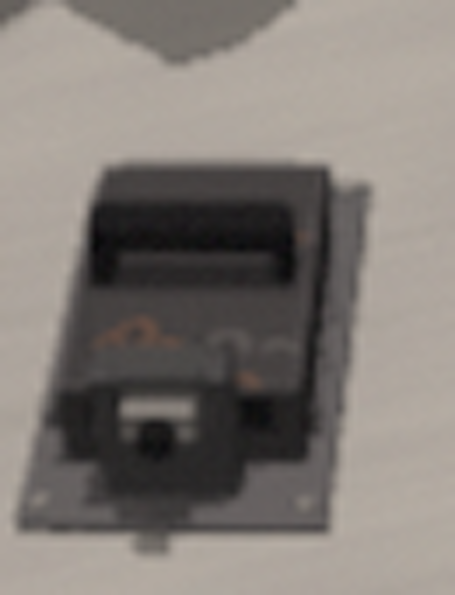

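```bash
python3 - <<'E'
import cv2,numpy as np
from station import imaging
b=imaging.get_image("scene")["color"][:,:,::-1].copy(); cv2.imwrite("pics/sc20.png",b)
for n in("scene0","scene4","scene6","sc20"):
    im=cv2.imread(f"pics/{n}.png",0).astype(float)[236:250,250:264]; w=np.clip(60-im,0,None)
    ys,xs=np.mgrid[236:250,250:264]; print(n,(w*xs).sum()/w.sum(),(w*ys).sum()/w.sum(),im.min())
a=np.hstack([cv2.resize(cv2.imread(f"pics/{n}.png")[215:262,232:290],None,fx=6,fy=6,interpolation=cv2.INTER_CUBIC) for n in("scene4","sc20")]); cv2.imwrite("pics/cmp.png",a)
E
python3 - <<'E'
import sys; sys.path.insert(0,".")
from h import *
from kin import d2w,Rd if False else d2w
E
cat > fin.py <<'E'
from h import *
sc,sd=CAM["scene"],CAM["side"]; m=1e-3
D=lambda u,v:(u/6+310,v/6+120); S=lambda u,v:(u/7+235,v/7+180)
lo=[((112,330),(90,58)),((270,278),(90,-58)),((432,405),(-70,-58)),((272,470),(-70,58))]
for z in(.053,.058,.063):
    pts=[ray(sd,D(*u),z)[:2] for u,_ in lo]; print(z,[np.linalg.norm(pts[i]-pts[(i+1)%4]).round(4) for i in range(4)],np.mean(pts,0).round(4))
o=[(sd,D(*u),np.array([*l,25])*m) for u,l in lo]
p,r=fit(o,[.566,-.175,-.34],.033); print(p,np.degrees(p[2]),r.round(1).tolist())
E
python3 fin.py
```

```text
scene0 256.12387096774194 244.30774193548388 14.0
scene4 256.140350877193 244.28525016244313 15.0
scene6 256.12529955494693 244.33070866141733 15.0
sc20 256.10830810628994 244.32996972754793 15.0
0.053 [np.float64(0.1148), np.float64(0.1541), np.float64(0.1153), np.float64(0.1585)] [ 0.5739 -0.1844]
0.058 [np.float64(0.1141), np.float64(0.1531), np.float64(0.1146), np.float64(0.1576)] [ 0.5702 -0.1783]
0.063 [np.float64(0.1134), np.float64(0.1522), np.float64(0.1139), np.float64(0.1566)] [ 0.5665 -0.1723]
[ 0.56110778 -0.1755144  -0.33562015] -19.229618213646123 [[-0.2, -0.2], [-0.2, -0.7], [0.6, 0.4], [-0.1, 0.2]]  File "<stdin>", line 3
    from kin import d2w,Rd if False else d2w
                           ^^
SyntaxError: invalid syntax
```

View pics/cmp.png

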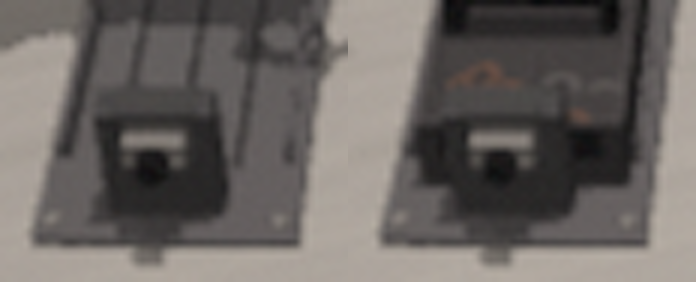

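Run:
```python
from station import ctrl
o=ctrl.get_obs(); print(o["t"],o["contact_force"]); print(ctrl.finish_job())
```

```text
34.05 [-0.20080816  0.67823613 -0.58882   ]
the job is handed in; nothing more can be done
None
```

The case is locked in the dock. The tongue is under the steel lip, the case lies flat, and the bolt has come out over the front edge of the lid. I handed in at 34.05 s, with the gripper open and touching nothing.

**How it went in**
- I picked the case up by the handle from above, turned it to the dock's heading and set it down on the bench beside the dock.
- The moves can only turn the tool about its own axis, so I brought the tool close to horizontal by repeatedly commanding poses just past the arm's reach.
- I then gripped the bar from its end and tilted the case about 32° front up. I hooked the tongue at 27–30° and lowered the front in small steps.
- The last push was about 25 N on the bar.

**Last checks**
- **Case:** in the side picture the lid corners fit a flat, home case to within 0.7 pixels, with yaw −19.2° against about −19.7° for the dock.
- **Bolt:** its knob is in the same place as when the dock was empty, and the wrist view shows the bolt over the lid.
- **Bystanders:** they looked unmoved in the pictures, but I did not measure them.

**What disagreed or went wrong**
- **Jam on the way down:** the case caught near the bolt and tower at about 17°, with roughly 68 N at the wrist. It slipped about 6° in the grip. I backed off, loosened the grip and went on, so the case was never let go.
- **Joint 3 near its range limit:** it read 0.055–0.057 several times while I was tilting the tool, against the stated lower limit of 0.06.
- **Force peak early on:** one fast upward move read about 78 N at the wrist.
- **Camera positions:** the side and scene cameras differed by up to about 8 mm along x, and the side fit puts the case about 4–5 mm from my dock estimate.

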